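# Lock the grinder rest's pin with its hairpin clip

## Task

The pin that holds the swing rest in its steel bracket has worked partly out: push it fully home by its head, then take the hairpin clip from the wooden stand and slide its straight leg down through the cross hole near the pin's other end, until the sprung arm has snapped round the shank and the clip sits fully down on it. Feel your way and press gently, never forcing pin or clip, let go of the clip, and leave everything else on the bench where it lies.

Things in the scene. Friction and masses are not known exactly. Their poses are not given: they have to be found in the camera images.
- bracket: Fixed dark-steel bracket. Origin: centre of its underside; z up. Base 100 (x) x 80 (y) x 10 mm. Two cheeks, each 12 mm thick and 50 mm wide, y = -25 to -13 and 13 to 25 mm, tops at z = 94 mm; the round steel pin lies through both along y. The swing rest (22 mm bar with a plate 45 x 75 mm, top at z = 89 mm) stands out between the cheeks to x = 128 mm.
- pin (a joint): How far the pin still stands out of home along bracket +y, m: 0 home against its stop, 0.035 at most; slides stiffly (3 N), cannot turn. Shank 20 mm diameter; at +y a head 36 mm diameter, 12 mm thick, collar 28 mm behind it. The vertical cross hole, 8 mm square, countersunk 1.5 mm, is centred 97 mm from the head's flat outer face and 14 mm from the free -y end. Pressing on the pin with over 30 N is forcing.
- bracket_axis (a point): Point on the pin's axis midway between the cheeks, 75 mm above the bracket's underside; axes as the bracket's. The pin's collar bottoms in a counterbored boss (40 mm diameter, to y = 31 mm) of unknown depth: when home, the cross hole's centre lies anywhere from y = -53 to -35 mm and the head's outer face 97 mm from it (y = 44 to 62 mm). No reading gives it: feel or see it.
- stand: Fixed wooden stand holding the clip, 80 (x) x 50 (y) x 72 mm high: base 10 mm thick, a full-height post at its -x end and a fork of two rails 12 mm high and 13.5 mm wide at the top, closed at the front, that leave a slot 35 x 9 mm (x from -9 to 26 mm). Origin on the bench roughly below the clip's straight leg; it spans x from -31.5 to 48.5 mm; z up.
- clip: Hairpin clip of 6 mm steel wire in its own x-z plane, 0.1 to 0.2 kg; hangs upright in the stand's slot. Origin: on the straight leg's axis (z), where the pin's axis crosses it when fully on. A bridge (underside z = 10 mm) joins leg and arm and stops on top of the shank. Fully on, the origin is 75 mm above the bracket's underside. The arm may lie on either side of the shank.
- clip_eye (a point): Middle of the clip's eye, the flat-sided steel frame by which it is gripped: 26 mm wide along clip x, 14 mm thick along clip y, 32 mm high, at clip x = 5, z = 38 mm (z from 22 to 54 mm). At the start its flat underside rests on the stand's top. Axes as the clip's.
- clip_tip (a point): Square-cut lower end of the clip's straight leg (6 mm diameter), 37 mm below the clip's origin; axes as the clip's. It enters the cross hole from above.
- clip_arm (a joint): Opening of the clip's sprung arm, rad: 0 relaxed, 0.2 spread over the shank, 0.6 most; under 0.08 again when it hugs the shank. Spring 0.5 N m/rad, preload 0.075 N m; snapping it over takes 10 to 20 N downward; over 30 N is forcing. It hangs at clip x = 10 to 17 mm, down to z = -25 mm, with an inward belly (to x = 5 mm at z = -10 mm) and a flared foot.
- whetstone: Grey whetstone block 150 x 42 x 24 mm lying between bracket and stand; leave alone. Origin under its centre.
- blade: Flat steel cleaver blank 170 x 85 x 5 mm with a tang, lying flat; leave alone. Origin under its centre.
- handle: Turned wooden knife handle standing upright, 115 mm high, 34 mm thick; leave alone. Origin under its foot.
- hammer: Hammer lying on the bench; leave alone.
- brush: Hand brush lying on the bench; leave alone.
- tin: Dark metal tin 70 mm diameter, 85 mm high; leave alone. Origin under its foot.
- screwdriver: Screwdriver lying on the bench; leave alone.

How it is judged:
By the outcome, as a careful person would: the job done as asked, in the order asked, and still so for the second after the job is handed in, with the robot touching nothing.
It also fails if it takes over 54 s, if anything falls off the work surface, if the arm or the gripper's body presses on something with over 40 N, if the wrist force passes 120 N, or if a joint passes its speed limit or range.

## Robot

A 7-joint arm with a two-finger parallel gripper is mounted at the origin on the work surface. World frame = base frame: x ahead of the robot, y to its left, z up, the work surface at z = 0. Lengths are in m, angles in rad, forces in N, time in s.
With the tool pointing down it reaches from about 0.425 to 0.875 m from the base axis. Payload 4.7 kg.
Tool frame: the origin (TCP) lies at the very end of the fingers, on their centre line; the grasp point (between the pads) lies 19 mm behind it; x points along the fingers, z is the direction in which the jaws open and shut, and the axes are right-handed (so a half turn about x gives the same grasp; the last joint's range is limited). The gripper opens to 87 mm and grips with 3 to 60 N. Pads are 19 mm wide; open, the fingers measure 117 mm over their backs; the gripper's body (75 mm by 190 mm) begins 51 mm behind the grasp point.
Start: joints at [1.301, 0.321, -0.07, 1.45, 0.023, 1.371, -0.057], TCP at [0.182, -0.624, 0.223] pointing down, gripper open.
Joint ranges: [-2.86, 2.86], [-0.3, 2.09], [-1.38, 1.24], [0.06, 2.45], [-1.56, 4.7], [0.09, 2.05], [-2.69, 2.69]. Speed limits (rad/s): [2.57, 2.57, 3.14, 3.14, 3.14, 3.14, 3.14].

## Interface

Orientations are given as a rotation vector (axis times angle).
In Python, from bench import telemetry, viewer, workorder gives the robot as it stands.
- The arm moves only by the shell command python3 -m creep 'ROWS' [FORCE]. ROWS is JSON, a list of rows, each an object of numbers: "fingers": the opening, from 0 (shut) to 1 (fully open); "x", "y", "z": the shift along the tool's x, y, z in units of 40 mm (1.0 is 40 mm); "twist": the turn about the tool's x in units of 5 degrees (1.0 is 5 degrees). In form: [{"fingers": .., "x": .., "y": .., "z": .., "twist": ..}, ...]. A call has 1 to 20 rows; each row is the pose to reach, as a shift and turn from the pose commanded when the call began, along the tool's axes at that moment; what a row does not reach only later rows make up. A row lasts 1/12 s, in which the tool goes at most 41.7 mm and 7.16 degrees, less where a joint would pass 70% of its speed; a pose out of reach is approached as far as the arm can. A call with a gripper value outside its range is refused whole. The fingers move at their own pace and stop on an object; FORCE is the grip in N (left out, the last holds). Time passes only in rows, so rows that repeat a pose let the fingers close. It gives the time, the measured TCP pose, the force and the opening at its end, in the units of the state.
- telemetry.get_state(): the state, without advancing time (a new reading comes with each control period).
- viewer.get_image(name): name is "scene" or "top"; returns a dict with "pixels" (384x512x3 uint8, red, green, blue), "z_map" (384x512 float32, m along the optical axis (not along the pixel's ray), 0 where there is no reading), "K" (3x3 intrinsics, pixels), "xyz" and "attitude" of the camera in the world. Camera axes: x right, y up, looking along -z (the intrinsics and any distortion apply to the point x, -y, -z); pixel columns grow to the right and rows downward; lengths in m; the calibration is good to about 2 mm. A picture is of the moment at which its call begins.
- workorder.close_job(): hands the job in, once; it reports no verdict.
The state is a dict: "time": time; "joint_positions": joint angles; "qd": joint speeds; "joint_torque": joint torques, N m; "position": TCP position; "tool_rot": TCP orientation; "ft_force": force on the tool from outside, world axes, zero at the start; "torque": the same for the moment, N m; "grip_width": opening from 0.0 (shut) to 1.0 (fully open).
Only numpy, scipy, OpenCV 4.12 (cv2) and the standard library are available. Lean on these libraries where they do the work, as an engineer would, in place of code of your own. Each camera call takes 0.05 s, during which the arm holds its last target.

## Working session

There is one attempt and no reset: what is moved stays moved. The work goes in short steps, Python scripts to look and compute and a shell command to move; the robot and the scene stay as the last step left them, time stands still between calls to the robot, and variables do not carry over. Pictures are saved under pics/ and viewed, and the job is handed in when it is done.

```bash
ls; mkdir -p pics; python3 - <<'E'
from bench import telemetry, viewer, workorder
import cv2,numpy as np
print(telemetry.get_state())
for n in("scene","top"):
    d=viewer.get_image(n); cv2.imwrite(f"pics/{n}0.png",d["pixels"][:,:,::-1]); np.savez(f"pics/{n}0.npz",**{k:d[k] for k in d})
    print(n,d["K"],d["xyz"],d["attitude"],[k for k in d])
E
```

```text
pics
{'time': 0.0, 'joint_positions': array([ 1.30107761,  0.32180033, -0.07008022,  1.45168734,  0.02260788,
        1.37074781, -0.05694924]), 'qd': array([-5.83873502e-04, -7.85282489e-04,  2.35105185e-04,  8.61261807e-04,
       -6.53264340e-04,  1.98228796e-05, -3.78672806e-04]), 'joint_torque': array([ 9.90130320e-05, -4.91294324e+01, -4.03678771e-01, -3.12527704e+01,
       -6.37904811e-02,  4.37673542e-02,  1.56716665e-04]), 'position': array([ 0.1818109 , -0.62349087,  0.22146998]), 'tool_rot': array([ 0.99871984,  1.3317781 , -0.99701178]), 'ft_force': array([ 0.38468219,  0.57309822, -0.48792332]), 'torque': array([-0.01466677,  0.01191324, -0.03439387]), 'grip_width': 1.0034080348620031}
scene [[348.97293626   0.         257.59058161]
 [  0.         348.97293626 187.99337109]
 [  0.           0.           1.        ]] [1.19261855 0.25937525 0.62889746] [0.59136623 0.89152288 1.82643944] ['pixels', 'z_map', 'K', 'xyz', 'attitude']
top [[355.63298365   0.         260.87189822]
 [  0.         355.63298365 186.30084077]
 [  0.           0.           1.        ]] [ 4.14416147e-01 -7.72734841e-04  1.01400957e+00] [ 0.0623172  -0.09798039 -1.54164051] ['pixels', 'z_map', 'K', 'xyz', 'attitude']
```

View pics/scene0.png

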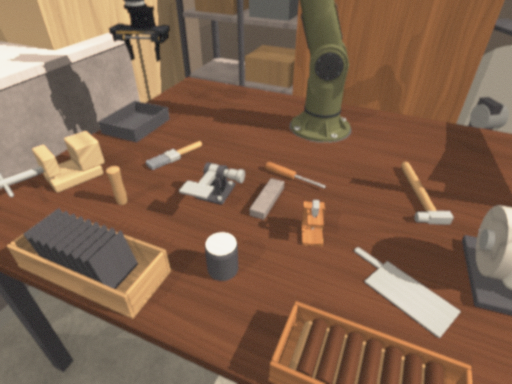

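View pics/top0.png

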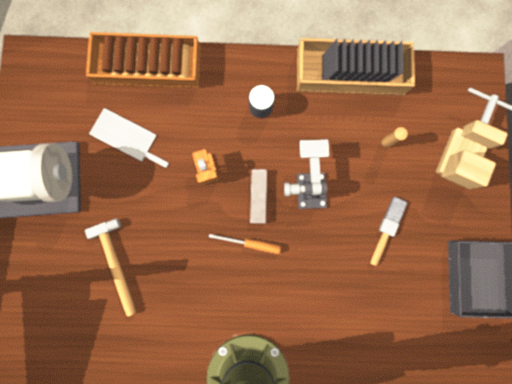

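The top view shows the bracket at about (313,190) with its pin head to the left (world +y), and the stand at (205,165). The whetstone is at (259,196), between them. Next I'll zoom in and measure.

```bash
cat > h.py <<'E'
import numpy as np,cv2
from scipy.spatial.transform import Rotation as R
from bench import telemetry, viewer
def load(f):
    d=np.load(f); return {k:d[k] for k in d}
def snap(n,tag):
    d=viewer.get_image(n); np.savez(f"pics/{tag}.npz",**d); return d
def cloud(d):
    z=d["z_map"];K=d["K"];v,u=np.mgrid[:z.shape[0],:z.shape[1]]
    p=np.stack([(u-K[0,2])/K[0,0]*z,-(v-K[1,2])/K[1,1]*z,-z],-1)
    return p@R.from_rotvec(d["attitude"]).as_matrix().T+d["xyz"]
def proj(d,P):
    c=(np.atleast_2d(P)-d["xyz"])@R.from_rotvec(d["attitude"]).as_matrix()
    return np.stack([d["K"][0,2]+d["K"][0,0]*c[:,0]/-c[:,2],d["K"][1,2]-d["K"][1,1]*c[:,1]/-c[:,2]],-1)
def ray(d,u,v,z):
    K=d["K"];r=R.from_rotvec(d["attitude"]).as_matrix()@np.array([(u-K[0,2])/K[0,0],-(v-K[1,2])/K[1,1],-1])
    return d["xyz"]+r*(z-d["xyz"][2])/r[2]
def crop(d,u0,v0,u1,v1,f,s):
    cv2.imwrite(f,cv2.resize(d["pixels"][v0:v1,u0:u1,::-1],None,fx=s,fy=s,interpolation=cv2.INTER_CUBIC))
E
python3 - <<'E'
from h import *
t=load("pics/top0.npz");s=load("pics/scene0.npz")
crop(t,180,120,340,230,"pics/tc.png",5);crop(s,170,140,340,260,"pics/sc.png",4.7)
P=cloud(t)
np.set_printoptions(precision=3,suppress=True)
# stand
m=(P[...,2]>.062)&(P[...,2]<.08);import itertools
def blob(u0,v0,u1,v1,lo,hi):
    Q=P[v0:v1,u0:u1].reshape(-1,3);q=Q[(Q[:,2]>lo)&(Q[:,2]<hi)];
    r=cv2.minAreaRect((q[:,:2]*1000).astype(np.float32));print(len(q),q.mean(0),q.min(0),q.max(0),r)
blob(185,140,225,190,.062,.080)
blob(185,140,225,190,.085,.2)
blob(295,130,335,165,.08,.1)
blob(295,165,335,215,.085,.105)
blob(280,165,335,215,.004,.016)
blob(280,175,300,205,.06,.12)
blob(245,160,272,230,.015,.035)
E
```

```text
391 [0.56  0.135 0.072] [0.518 0.102 0.063] [0.605 0.166 0.077] ((563.77783203125, 136.457763671875), (80.84635162353516, 49.65122604370117), 18.02141761779785)
65 [0.561 0.136 0.101] [0.547 0.126 0.086] [0.576 0.147 0.106] ((562.4588623046875, 136.5062713623047), (27.31109046936035, 14.081307411193848), 18.02092742919922)
524 [ 0.611 -0.158  0.088] [ 0.573 -0.197  0.08 ] [ 0.639 -0.121  0.094] ((605.734130859375, -158.8885498046875), (64.42637634277344, 75.59513092041016), 4.585748195648193)
271 [ 0.51  -0.156  0.09 ] [ 0.491 -0.19   0.085] [ 0.544 -0.11   0.099] ((517.7433471679688, -149.2808074951172), (50.94171142578125, 81.4976577758789), 7.153855800628662)
474 [ 0.5   -0.161  0.01 ] [ 0.445 -0.226  0.004] [ 0.579 -0.082  0.016] ((511.6668395996094, -148.55599975585938), (151.95553588867188, 113.75460815429688), 81.64478302001953)
182 [ 0.505 -0.1    0.086] [ 0.487 -0.122  0.067] [ 0.521 -0.082  0.095] ((504.75030517578125, -102.2933349609375), (33.7885627746582, 40.617706298828125), 1.6258289813995361)
798 [ 0.489 -0.014  0.024] [ 0.414 -0.035  0.019] [0.564 0.007 0.029] ((488.9078369140625, -14.100631713867188), (149.2427215576172, 41.81020736694336), 0.061556994915008545)
```

View pics/tc.png

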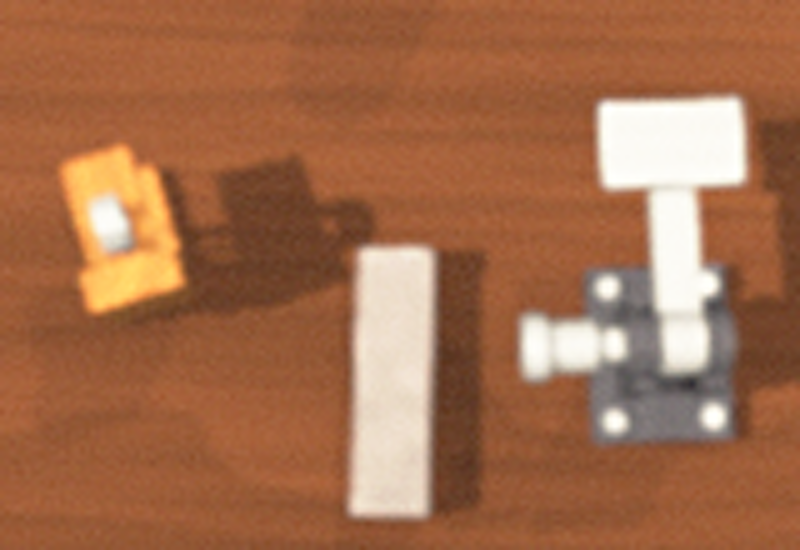

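View pics/sc.png

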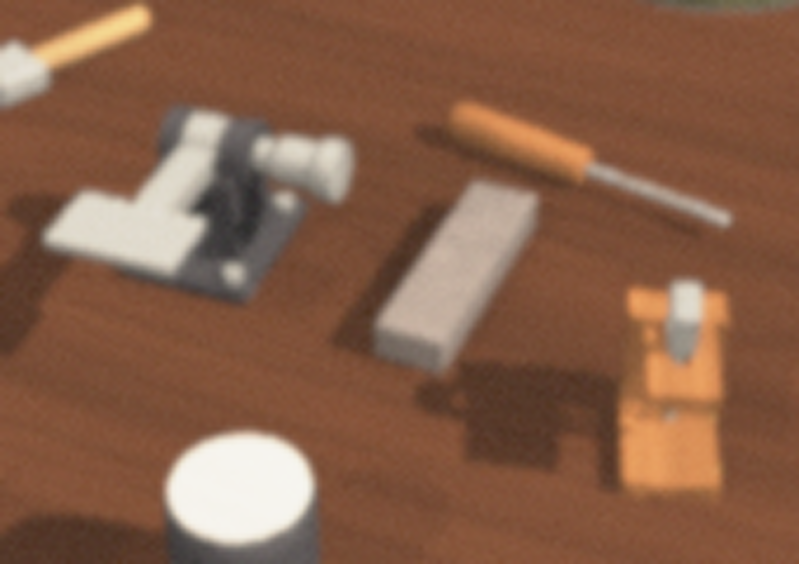

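```bash
python3 - <<'E'
from h import *
np.set_printoptions(precision=4,suppress=True)
st=telemetry.get_state();M=R.from_rotvec(st['tool_rot']).as_matrix();print("tool axes cols",M)
t=load("pics/top0.npz");s=load("pics/scene0.npz")
P=cloud(t);Q=cloud(s)
g=cv2.cvtColor(t["pixels"],cv2.COLOR_RGB2HSV)
# plate: bright low-sat
wm=((g[...,1]<60)&(g[...,2]>170)).astype(np.uint8)
n,l,stt,c=cv2.connectedComponentsWithStats(wm)
for i in range(1,n):
    if 275<c[i][0]<340 and 130<c[i][1]<215 and stt[i,4]>5: 
        v,u=np.nonzero(l==i); print(c[i],stt[i],"z",np.median(P[v,u,2]),"ray@.013",ray(t,*c[i],.013))
# plate rect by ray at 0.089
mm=wm.copy();mm[:140]=0;mm[157:]=0;mm[:,:297]=0;mm[:,332:]=0
v,u=np.nonzero(mm);w=np.array([ray(t,a,b,.089) for a,b in zip(u,v)])
print("plate",cv2.minAreaRect((w[:,:2]*1000).astype(np.float32)),w.mean(0))
# dark
dm=((g[...,1]<90)&(g[...,2]<120)&(g[...,2]>0)).astype(np.uint8);dm[:170]=0;dm[212:]=0;dm[:,:290]=0;dm[:,332:]=0
v,u=np.nonzero(dm)
for lo,hi in((.004,.02),(.08,.1)):
  k=(P[v,u,2]>lo)&(P[v,u,2]<hi);w=np.array([ray(t,a,b,(.01 if lo<.05 else .094)) for a,b in zip(u[k],v[k])])
  print(lo,k.sum(),cv2.minAreaRect((w[:,:2]*1000).astype(np.float32)),w.min(0),w.max(0))
# pin points
for nm,C in(("top",P),("scene",Q)):
  A=C.reshape(-1,3);k=(A[:,0]>.46)&(A[:,0]<.55)&(A[:,1]>-.128)&(A[:,1]<-.06)&(A[:,2]>.05)&(A[:,2]<.12)
  A=A[k];print(nm,len(A))
  for y in np.arange(-.13,-.06,.004):
    b=A[(A[:,1]>=y)&(A[:,1]<y+.004)]
    if len(b):print(round(y+.002,3),len(b),"x %.4f..%.4f zmax %.4f  yz"%(b[:,0].min(),b[:,0].max(),np.percentile(b[:,2],90)))
E
```

```text
tool axes cols [[-0.0006  0.96    0.28  ]
 [ 0.0016  0.28   -0.96  ]
 [-1.     -0.0001 -0.0017]]
[314.4989 159.7243] [300 139  29  56 874] z 0.08759114188946043 ray@.013 [ 0.5985 -0.1737  0.013 ]
[301. 177.] [299 175   5   5  21] z 0.01392988866068734 ray@.013 [ 0.5475 -0.1357  0.013 ]
[293.0146 188.6408] [284 183  22  13 206] z 0.08658425671836584 ray@.013 [ 0.5136 -0.1135  0.013 ]
[322.1667 202.875 ] [320 200   5   6  24] z 0.013466386778654527 ray@.013 [ 0.4755 -0.1968  0.013 ]
[302.6  203.96] [300 202   6   5  25] z 0.014177983414560225 ray@.013 [ 0.4709 -0.1414  0.013 ]
plate ((616.1077270507812, -158.97088623046875), (43.207637786865234, 75.23956298828125), 1.77365243434906) [ 0.616  -0.1587  0.089 ]
0.004 76 ((507.8460388183594, -169.97938537597656), (89.55674743652344, 69.1937255859375), 4.039782524108887) [ 0.4627 -0.2054  0.01  ] [ 0.5512 -0.1335  0.01  ]
0.08 69 ((508.7679443359375, -160.54251098632812), (34.70700454711914, 57.43828582763672), 4.857743740081787) [ 0.4898 -0.1882  0.094 ] [ 0.528  -0.1329  0.094 ]
top 198
-0.128 8 x 0.4988..0.5177 zmax 0.0859  yz
-0.124 10 
[... 360 characters left out ...]
ax 0.0932  yz
-0.088 25 x 0.4893..0.5212 zmax 0.0937  yz
-0.084 23 x 0.4874..0.5211 zmax 0.0925  yz
-0.08 3 x 0.5157..0.5210 zmax 0.0828  yz
scene 192
-0.128 7 x 0.5027..0.5169 zmax 0.0865  yz
-0.124 9 x 0.5086..0.5175 zmax 0.0861  yz
-0.12 6 x 0.5122..0.5203 zmax 0.0885  yz
-0.116 15 x 0.5082..0.5221 zmax 0.0908  yz
-0.112 13 x 0.5027..0.5222 zmax 0.0911  yz
-0.108 15 x 0.4992..0.5207 zmax 0.0890  yz
-0.104 12 x 0.5069..0.5218 zmax 0.0913  yz
-0.1 17 x 0.5031..0.5206 zmax 0.0904  yz
-0.096 5 x 0.5090..0.5206 zmax 0.0898  yz
-0.092 23 x 0.5002..0.5236 zmax 0.0936  yz
-0.088 18 x 0.4959..0.5236 zmax 0.0937  yz
-0.084 51 x 0.4885..0.5230 zmax 0.0902  yz
-0.08 1 x 0.5151..0.5151 zmax 0.0698  yz
```

Measured poses:

| Item | Position | Yaw | Cross-check |
|---|---|---|---|
| Bracket centre | about (0.5115, -0.1663) | about 4.4° | plate predicted at (0.617, -0.158), seen at (0.616, -0.159) |
| Pin head face | bracket y of about 0.085 | – | – |
| Stand | see clip | about 18° | – |
| Clip eye | (0.5625, 0.1365) | – | – |

First I'll close the fingers and move to the head side.

```bash
python3 -m creep '[{"fingers":0,"y":1,"z":-1,"twist":-1},{"fingers":0,"y":2,"z":-2,"twist":-2},{"fingers":0,"y":11.68,"z":-11.36,"twist":-15.62},{"fingers":0,"y":11.68,"z":-11.36,"twist":-15.62},{"fingers":0,"y":11.68,"z":-11.36,"twist":-15.62},{"fingers":0,"y":11.68,"z":-11.36,"twist":-15.62},{"fingers":0,"y":11.68,"z":-11.36,"twist":-15.62},{"fingers":0,"y":11.68,"z":-11.36,"twist":-15.62},{"fingers":0,"y":11.68,"z":-11.36,"twist":-15.62},{"fingers":0,"y":11.68,"z":-11.36,"twist":-15.62},{"fingers":0,"y":11.68,"z":-11.36,"twist":-15.62},{"fingers":0,"y":11.68,"z":-11.36,"twist":-15.62},{"fingers":0,"y":11.68,"z":-11.36,"twist":-15.62},{"fingers":0,"y":11.68,"z":-11.36,"twist":-15.62},{"fingers":0,"y":11.68,"z":-11.36,"twist":-15.62},{"fingers":0,"y":11.68,"z":-11.36,"twist":-15.62},{"fingers":0,"y":11.68,"z":-11.36,"twist":-15.62},{"fingers":0,"y":11.68,"z":-11.36,"twist":-15.62},{"fingers":0,"y":11.68,"z":-11.36,"twist":-15.62},{"fingers":0,"y":11.68,"z":-11.36,"twist":-15.62}]' 40
python3 - <<'E'
from h import *
s=telemetry.get_state();print(s['position'],R.from_rotvec(s['tool_rot']).as_matrix().round(4),s['ft_force'])
E
```

```text
[ 0.1818158  -0.62355831  0.22159915] [[-6.0e-04  9.6e-01  2.8e-01]
 [ 1.6e-03  2.8e-01 -9.6e-01]
 [-1.0e+00 -1.0e-04 -1.7e-03]] [ 0.02240697 -0.5395316  -0.12138059]$[0]: bad value
```

```bash
python3 -m creep '[{"fingers":0.0,"x":0,"y":1,"z":-1,"twist":-1},{"fingers":0,"x":0,"y":2,"z":-2,"twist":-2},{"fingers":0,"x":0,"y":11.68,"z":-11.36,"twist":-15.62},{"fingers":0,"x":0,"y":11.68,"z":-11.36,"twist":-15.62},{"fingers":0,"x":0,"y":11.68,"z":-11.36,"twist":-15.62},{"fingers":0,"x":0,"y":11.68,"z":-11.36,"twist":-15.62},{"fingers":0,"x":0,"y":11.68,"z":-11.36,"twist":-15.62},{"fingers":0,"x":0,"y":11.68,"z":-11.36,"twist":-15.62},{"fingers":0,"x":0,"y":11.68,"z":-11.36,"twist":-15.62},{"fingers":0,"x":0,"y":11.68,"z":-11.36,"twist":-15.62},{"fingers":0,"x":0,"y":11.68,"z":-11.36,"twist":-15.62},{"fingers":0,"x":0,"y":11.68,"z":-11.36,"twist":-15.62},{"fingers":0,"x":0,"y":11.68,"z":-11.36,"twist":-15.62},{"fingers":0,"x":0,"y":11.68,"z":-11.36,"twist":-15.62},{"fingers":0,"x":0,"y":11.68,"z":-11.36,"twist":-15.62},{"fingers":0,"x":0,"y":11.68,"z":-11.36,"twist":-15.62},{"fingers":0,"x":0,"y":11.68,"z":-11.36,"twist":-15.62},{"fingers":0,"x":0,"y":11.68,"z":-11.36,"twist":-15.62},{"fingers":0,"x":0,"y":11.68,"z":-11.36,"twist":-15.62},{"fingers":0,"x":0,"y":11.68,"z":-11.36,"twist":-15.62}]' 40
python3 - <<'E'
from h import *
s=telemetry.get_state();print(s['position'],R.from_rotvec(s['tool_rot']).as_matrix().round(4),s['ft_force'])
E
```

```text
time: 1.77
position: [0.5026, -0.0588, 0.2222]
tool_rot: [-0.058, 1.571, 0.057]
ft_force: [-0.3, -0.1, 0.5]
grip_width: 0.011
[ 0.50259032 -0.05875567  0.22219545] [[-9.000e-04 -7.340e-02  9.973e-01]
 [-7.000e-04  9.973e-01  7.340e-02]
 [-1.000e+00 -7.000e-04 -1.000e-03]] [-0.25029636 -0.06696147  0.50697478]
```

```bash
python3 -m creep '[{"fingers":0,"x":1,"y":0,"z":0,"twist":0},{"fingers":0,"x":2,"y":0,"z":0,"twist":0},{"fingers":0,"x":3,"y":0,"z":0,"twist":0},{"fingers":0,"x":3.8,"y":0,"z":0,"twist":0},{"fingers":0,"x":3.95,"y":0,"z":0,"twist":0},{"fingers":0,"x":3.95,"y":0,"z":0,"twist":0},{"fingers":0,"x":3.95,"y":0,"z":0,"twist":0}]'
python3 - <<'E'
from h import *
np.set_printoptions(precision=4,suppress=True)
d=snap("top","t1");crop(d,230,130,350,230,"pics/t1.png",6)
d=snap("scene","s1");crop(d,160,120,300,225,"pics/s1.png",5)
s=telemetry.get_state();print(s['position'],s['ft_force'],s['time'])
E
```

```text
time: 2.35
position: [0.5041, -0.0579, 0.0658]
tool_rot: [-0.059, 1.569, 0.058]
ft_force: [0.2, -0.4, 0.2]
grip_width: 0.002
[ 0.5053 -0.0577  0.067 ] [ 0.1429 -0.1107  0.3752] 2.45
```

View pics/t1.png

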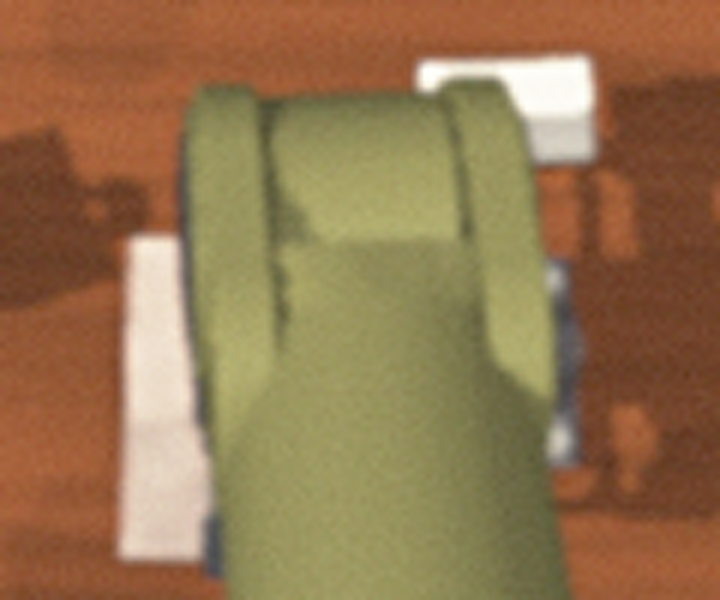

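View pics/s1.png

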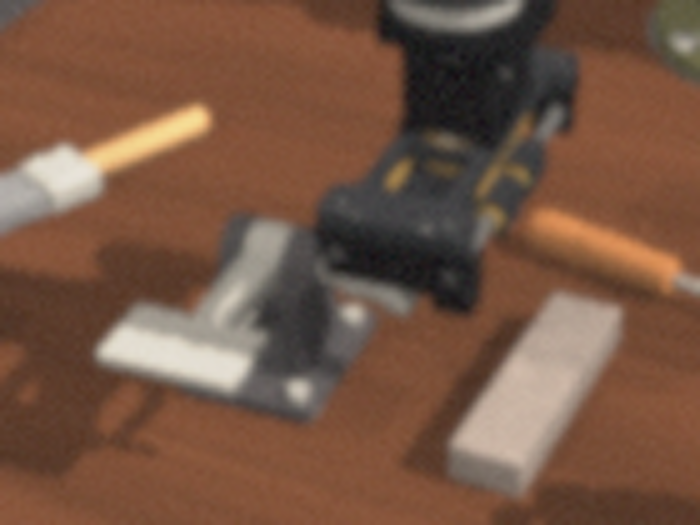

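```bash
python3 -m creep '[{"fingers":0,"x":0,"y":-0.12,"z":0,"twist":0},{"fingers":0,"x":0,"y":-0.24,"z":0,"twist":0},{"fingers":0,"x":0,"y":-0.36,"z":0,"twist":0},{"fingers":0,"x":0,"y":-0.44,"z":0,"twist":0},{"fingers":0,"x":0,"y":-0.5,"z":0,"twist":0},{"fingers":0,"x":0,"y":-0.56,"z":0,"twist":0},{"fingers":0,"x":0,"y":-0.62,"z":0,"twist":0},{"fingers":0,"x":0,"y":-0.67,"z":0,"twist":0}]'
cat > st.py <<'E'
from h import *
np.set_printoptions(precision=4,suppress=True)
s=telemetry.get_state();c=np.array([.5115,-.1663]);a=np.radians(4.4);d=s['position'][:2]-c
M=R.from_rotvec(s['tool_rot']).as_matrix()
print("t",s['time'],"pos",s['position'],"br xy",d@[np.cos(a),np.sin(a)],d@[-np.sin(a),np.cos(a)],"F br",s['ft_force'][:2]@[np.cos(a),np.sin(a)],s['ft_force'][:2]@[-np.sin(a),np.cos(a)],s['ft_force'][2],"yaw",np.degrees(np.arctan2(M[1,2],M[0,2])),"T",s['torque'],"g",s['grip_width'])
E
python3 st.py
```

```text
time: 3.12
position: [0.5057, -0.0834, 0.0647]
tool_rot: [-0.06, 1.569, 0.06]
ft_force: [1.0, 3.9, 1.6]
grip_width: 0.004
t 3.1167 pos [ 0.5057 -0.0834  0.0647] br xy 0.0005239735044199126 0.08306007283177368 F br 1.293936565502365 3.7862044071004317 1.5936931653850919 yaw 4.390993541497411 T [ 0.6776 -0.2617  0.0076] g 0.0037805105106017227
```

```bash
python3 -m creep '[{"fingers":0,"x":0,"y":-0.06,"z":0,"twist":0},{"fingers":0,"x":0,"y":-0.12,"z":0,"twist":0},{"fingers":0,"x":0,"y":-0.18,"z":0,"twist":0},{"fingers":0,"x":0,"y":-0.24,"z":0,"twist":0}]'
python3 st.py
```

```text
time: 3.45
position: [0.5062, -0.0935, 0.0646]
tool_rot: [-0.06, 1.57, 0.06]
ft_force: [1.4, 4.0, 1.2]
grip_width: 0.003
t 3.45 pos [ 0.5062 -0.0935  0.0646] br xy 0.00032102744955336013 0.07302316726175882 F br 1.6541655471896926 3.861390048431773 1.187594780497189 yaw 4.363051393845732 T [ 0.6848 -0.3319 -0.042 ] g 0.0028168337971615897
```

```bash
python3 -m creep '[{"fingers":0,"x":0,"y":-0.04,"z":0,"twist":0},{"fingers":0,"x":0,"y":-0.08,"z":0,"twist":0}]'
python3 st.py
```

```text
time: 3.62
position: [0.5064, -0.0967, 0.0645]
tool_rot: [-0.06, 1.57, 0.06]
ft_force: [1.4, 2.9, 1.1]
grip_width: 0.003
t 3.6167 pos [ 0.5064 -0.0967  0.0645] br xy 0.00027042478119777423 0.06979811440899013 F br 1.593754911178706 2.7378626083718243 1.1018570419258067 yaw 4.356521760398007 T [ 0.664  -0.4638 -0.0094] g 0.003082595280577797
```

```bash
python3 -m creep '[{"fingers":0,"x":0,"y":-0.04,"z":0,"twist":0},{"fingers":0,"x":0,"y":-0.08,"z":0,"twist":0}]'
python3 st.py
```

```text
time: 3.78
position: [0.5065, -0.0986, 0.0645]
tool_rot: [-0.059, 1.57, 0.061]
ft_force: [0.4, 8.0, 2.7]
grip_width: 0.008
t 3.7833 pos [ 0.5065 -0.0986  0.0645] br xy 0.00023631698425293909 0.06789674323750121 F br 1.038011368225178 7.943176360835473 2.679224736058526 yaw 4.367656739191163 T [ 1.6861 -0.2875 -0.0686] g 0.007694929581718323
```

```bash
python3 -m creep '[{"fingers":0,"x":0,"y":-0.02,"z":0,"twist":0}]'
python3 st.py
```

```text
time: 3.87
position: [0.5065, -0.0986, 0.0645]
tool_rot: [-0.058, 1.57, 0.062]
ft_force: [0.0, 8.5, 2.7]
grip_width: 0.004
t 3.8667 pos [ 0.5065 -0.0986  0.0645] br xy 0.00022656526255127916 0.06789753629276205 F br 0.6648953876849566 8.507144461355095 2.6723789699948455 yaw 4.392553638267693 T [ 1.7477 -0.2545 -0.0693] g 0.004067455218544145
```

```bash
python3 -m creep '[{"fingers":0,"x":0,"y":-0.02,"z":0,"twist":0}]'
python3 st.py
```

```text
time: 3.95
position: [0.5065, -0.0986, 0.0645]
tool_rot: [-0.058, 1.571, 0.063]
ft_force: [1.0, 10.6, 4.8]
grip_width: 0.003
t 3.95 pos [ 0.5065 -0.0986  0.0645] br xy 0.00019702694516338982 0.06789458879503078 F br 1.7674512261527304 10.453734577167825 4.840246576560175 yaw 4.423119775973578 T [ 2.0648 -0.1625 -0.0428] g 0.003281612451438337
```

```bash
python3 -m creep '[{"fingers":0,"x":0,"y":-0.02,"z":0,"twist":0}]'
python3 st.py
```

```text
time: 4.03
position: [0.5065, -0.0986, 0.0645]
tool_rot: [-0.058, 1.571, 0.064]
ft_force: [-0.9, 10.5, 4.8]
grip_width: 0.003
t 4.0333 pos [ 0.5065 -0.0986  0.0645] br xy 0.0002206477821928534 0.06789158686854863 F br -0.07313168079763605 10.551222181049404 4.773611410702809 yaw 4.452334169394752 T [ 2.3337 -0.0792 -0.0859] g 0.0033371481565127046
```

```bash
python3 -m creep '[{"fingers":0,"x":0,"y":-0.03,"z":0,"twist":0},{"fingers":0,"x":0,"y":-0.06,"z":0,"twist":0}]'
python3 st.py
```

```text
time: 4.2
position: [0.5065, -0.0986, 0.0645]
tool_rot: [-0.056, 1.571, 0.067]
ft_force: [-2.2, 17.3, 6.8]
grip_width: 0.003
t 4.2 pos [ 0.5065 -0.0986  0.0645] br xy 0.00019370792772723826 0.06784581448105913 F br -0.8428079717332256 17.422820730338316 6.759297425482739 yaw 4.517146046988966 T [ 3.4842  0.1731 -0.119 ] g 0.003271163368049955
```

```bash
python3 -m creep '[{"fingers":0,"x":0,"y":-0.03,"z":0,"twist":0},{"fingers":0,"x":0,"y":-0.06,"z":0,"twist":0}]'
python3 st.py
```

```text
time: 4.37
position: [0.5065, -0.0986, 0.0645]
tool_rot: [-0.055, 1.572, 0.071]
ft_force: [-2.3, 21.3, 8.4]
grip_width: 0.007
t 4.3667 pos [ 0.5065 -0.0986  0.0645] br xy 0.00019003192558256495 0.06783919824242965 F br -0.6315026289651839 21.4183809227845 8.402931096452837 yaw 4.591565242736651 T [ 4.3571  0.4124 -0.088 ] g 0.007235812976408142
```

```bash
python3 -m creep '[{"fingers":0,"x":0,"y":0.3,"z":0,"twist":0},{"fingers":0,"x":0,"y":0.7,"z":0,"twist":0},{"fingers":0,"x":0,"y":1.2,"z":0,"twist":0},{"fingers":0,"x":-1,"y":1.4,"z":0,"twist":0},{"fingers":1,"x":-2,"y":2,"z":0,"twist":-1},{"fingers":1,"x":-3,"y":3,"z":0.3,"twist":-2},{"fingers":1,"x":-3.2,"y":4,"z":0.6,"twist":-2.7},{"fingers":1,"x":-3.2,"y":5,"z":1,"twist":-2.7},{"fingers":1,"x":-3.2,"y":5.6,"z":1.4,"twist":-2.7},{"fingers":1,"x":-3.2,"y":5.6,"z":1.4,"twist":-2.7},{"fingers":1,"x":-3.2,"y":5.6,"z":1.4,"twist":-2.7},{"fingers":1,"x":-3.2,"y":5.6,"z":1.4,"twist":-2.7},{"fingers":1,"x":-3.2,"y":5.6,"z":1.4,"twist":-2.7}]'
python3 st.py
python3 - <<'E'
from h import *
d=snap("top","t2");crop(d,270,130,350,220,"pics/t2.png",6.5);cv2.imwrite("pics/t2f.png",d["pixels"][:,:,::-1])
d=snap("scene","s2");crop(d,170,140,340,260,"pics/s2.png",4.7)
E
```

```text
time: 5.45
position: [0.5455, 0.118, 0.1916]
tool_rot: [-0.244, 1.559, 0.241]
ft_force: [-0.7, -0.0, 0.5]
grip_width: 0.607
t 5.45 pos [0.5455 0.118  0.1916] br xy 0.05567840037321414 0.2808100952360541 F br -0.6796814881295172 0.036211457173872495 0.47482678308321946 yaw 17.706374733848286 T [-0.0152 -0.1882 -0.025 ] g 0.6069176401445581
```

View pics/t2.png

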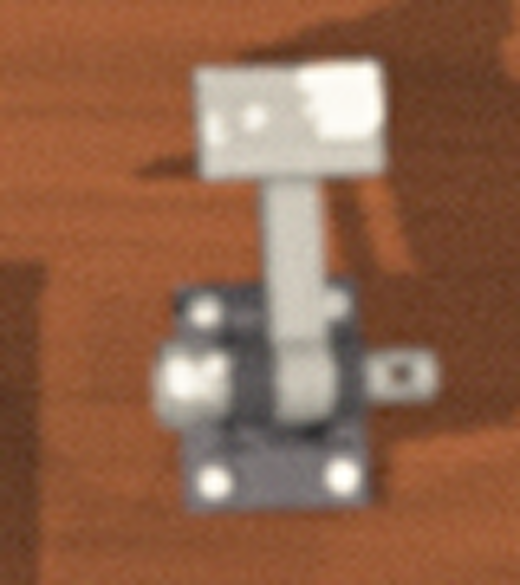

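View pics/s2.png

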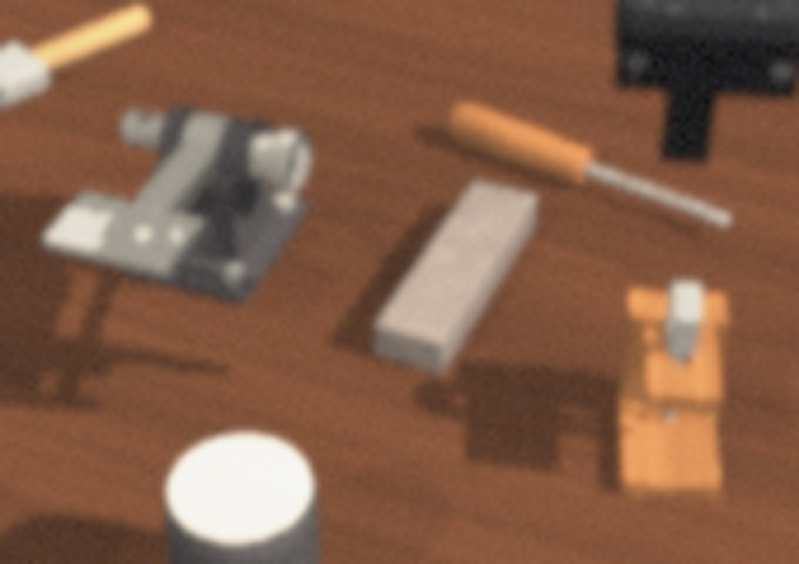

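The pin is home. The cross hole shows as a dark spot at about (331,187) in the top view, with the pin's free end beyond it. I'll measure both.

```bash
python3 - <<'E'
from h import *
np.set_printoptions(precision=4,suppress=True)
t=load("pics/t2.npz");P=cloud(t)
c=np.array([.5115,-.1663]);a=np.radians(4.4);ex=np.array([np.cos(a),np.sin(a)]);ey=np.array([-np.sin(a),np.cos(a)])
br=lambda p:np.array([(p[:2]-c)@ex,(p[:2]-c)@ey])
g=cv2.cvtColor(t["pixels"],cv2.COLOR_RGB2GRAY).astype(int)
print(g[180:196,324:342])
sub=g[183:191,328:335].astype(float);w=np.clip(115-sub,0,None);v,u=np.mgrid[183:191,328:335]
uc,vc=(w*u).sum()/w.sum(),(w*v).sum()/w.sum();print(uc,vc,ray(t,uc,vc,.085),"br",br(ray(t,uc,vc,.085)))
for k in (.015,.05): pass
hv=cv2.cvtColor(t["pixels"],cv2.COLOR_RGB2HSV);print(hv[187,324:342,1])
# pin stub outline
Q=[(u,v) for v in range(178,198) for u in range(322,342) if P[v,u,2]>.06 and hv[v,u,1]<90]
q=np.array([br(P[v,u]) for u,v in Q]);z=np.array([P[v,u,2] for u,v in Q])
k=q[:,1]<-.03
print("stub depth br x",q[k,0].min(),q[k,0].max(),"y",q[k,1].min(),"z max",np.percentile(z[k],90))
# head
Q=np.array([np.r_[br(P[v,u]),P[v,u,2]] for v in range(175,202) for u in range(288,310) if P[v,u,2]>.07])
Q=Q[(Q[:,1]>.035)&(Q[:,1]<.075)];print("head y max",np.percentile(Q[:,1],[90,95,99,100]),"x",Q[:,0].min(),Q[:,0].max())
E
```

```text
[[ 82  82  79  77  80  72  76  70  79  76  73  76  76  74  76  75  76  77]
 [ 75  72  72  78  76  77  71  68  69  75  76  71  71  78  77  72  82  76]
 [ 74  71  75  79  77  80  79  79  81  75  82  76  73  78  76  77  70  74]
 [ 82  79  84  90  93  99 102 103 105 102 101  98  89  82  74  78  74  80]
 [ 78  87 104 119 128 131 139 141 139 138 145 137 118  91  79  80  81  80]
 [ 87  98 128 151 154 153 156 150 147 155 167 167 141 100  82  79  82  76]
 [ 86 108 138 169 180 162 135 120 123 156 186 187 157 117  85  75  77  76]
 [ 90 105 139 176 187 167 129  99 111 148 184 195 165 118  85  77  77  75]
 [ 88  96 135 171 186 174 141 121 124 157 182 183 165 116  85  81  73  82]
 [ 85  98 133 165 182 167 158 147 150 155 171 170 147 112  83  71  77  72]
 [ 87  95 119 145 157 157 155 148 143 142 144 147 121  92  71  70  78  71]
 [ 79  90 101 116 121 125 122 121 117 115 115 109  99  79  74  71  67  76]
 [ 75  84  86  88  90  85  84  81  88  83  82  85  79  70  74  71  76  67]
 [ 80  82  79  76  68  64  73  73  71  74  75  71  74  77  76  75  77  77]
 [ 90  85  83  77  77  72  78  75  76  75  75  71  74  78  82  77  74  77]
 [100  95  84  77  77  81  78  75  78  75  76  77  79  81  81  80  78  83]]
330.7583333333333 183.66666666666666 [ 0.5225 -0.2051  0.085 ] br [ 0.008  -0.0395]
[ 24  12  18  26  25  38  56  62  46  27  28  22  42  82 129 173 168 158]
stub depth br x -0.011282695805914228 0.008187407346764992 y -0.05352607985789713 z max 0.08501779822511946
head y max [0.0574 0.0578 0.0582 0.0582] x -0.017340756812575513 0.01493295943959585
```

```bash
python3 - <<'E'
from h import *
np.set_printoptions(precision=4,suppress=True)
t=load("pics/t2.npz")
c=np.array([.5115,-.1663]);a=np.radians(4.4);ex=np.array([np.cos(a),np.sin(a)]);ey=np.array([-np.sin(a),np.cos(a)])
br=lambda p:np.array([(p[:2]-c)@ex,(p[:2]-c)@ey])
g=cv2.cvtColor(t["pixels"],cv2.COLOR_RGB2GRAY).astype(float)
sub=g[185:190,329:334];w=np.clip(160-sub,0,None);v,u=np.mgrid[185:190,329:334]
uc,vc=(w*u).sum()/w.sum(),(w*v).sum()/w.sum()
for z in (.085,.082):p=ray(t,uc,vc,z);print(uc,vc,p,br(p))
# stub outline at half level (~115): rows mid, v edges & u edges
print("axis from v edges:",br(ray(t,331,(183.35+191.2)/2,.078)), "end:",br(ray(t,337.0,187,.080)))
# bolts again
hv=cv2.cvtColor(t["pixels"],cv2.COLOR_RGB2HSV);wm=((hv[...,1]<60)&(hv[...,2]>165)).astype(np.uint8)
n,l,s,cc=cv2.connectedComponentsWithStats(wm);P=cloud(t);B=[]
for i in range(1,n):
  if 295<cc[i][0]<330 and 170<cc[i][1]<210 and 8<s[i,4]<60: B.append(ray(t,*cc[i],.0135));print(cc[i],s[i,4],B[-1],br(B[-1]))
# other view
s=load("pics/s2.npz");Q=cloud(s).reshape(-1,3);q=np.array([np.r_[br(p),p[2]] for p in Q])
k=(q[:,1]<-.028)&(q[:,1]>-.07)&(abs(q[:,0])<.02)&(q[:,2]>.06)&(q[:,2]<.095);q=q[k]
print(len(q),"scene stub y min",q[:,1].min(),"x",q[:,0].min(),q[:,0].max(),"z",q[:,2].max(),"x at top",q[q[:,2]>.0835,0])
S=s["pixels"];crop(s,185,155,245,200,"pics/s2z.png",13)
E
```

```text
331.2541176470588 186.9364705882353 [ 0.5139 -0.2065  0.085 ] [-0.0007 -0.0402]
331.2541176470588 186.9364705882353 [ 0.5142 -0.2071  0.082 ] [-0.0004 -0.0409]
axis from v edges: [-0.0009 -0.0411] end: [-0.0012 -0.0567]
[301.2143 177.6429] 14 [ 0.5456 -0.1363  0.0135] [0.0363 0.0273]
[328.1538 187.6154] 13 [ 0.5194 -0.2135  0.0135] [ 0.0042 -0.0476]
[322.08 202.8 ] 25 [ 0.4757 -0.1965  0.0135] [-0.038  -0.0274]
[302.5    203.9167] 24 [ 0.471  -0.141   0.0135] [-0.0384  0.0283]
55 scene stub y min -0.05297918806179003 x -0.006718334690949383 0.009605692620268558 z 0.08628191540847852 x at top [-0.0029 -0.0034 -0.0054 -0.      0.0001 -0.0008 -0.001  -0.0049 -0.0053
 -0.0067 -0.0049  0.0047  0.0052  0.0016 -0.0001  0.0001  0.0043  0.0042
  0.0043]
```

View pics/s2z.png

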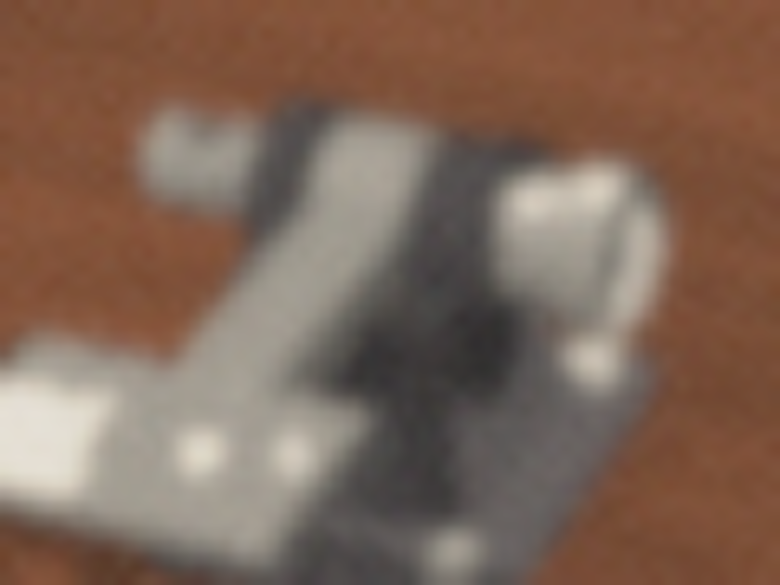

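```bash
python3 - <<'E'
from h import *
np.set_printoptions(precision=4,suppress=True)
th=np.radians(18);e=np.array([np.cos(th),np.sin(th)]);f=np.array([-e[1],e[0]])
for n in("top0","scene0","scene0"):
  A=cloud(load(f"pics/{n}.npz")).reshape(-1,3)
  k=(abs(A[:,0]-.5625)<.04)&(abs(A[:,1]-.1365)<.03)&(A[:,2]>.082);A=A[k];d=A[:,:2]-[.5625,.1365]
  print(n,len(A),"x",np.percentile(d@e,[0,5,95,100]),"y",np.percentile(d@f,[0,5,95,100]),"z",A[:,2].max())
A=cloud(load("pics/scene0.npz")).reshape(-1,3)
k=(abs(A[:,0]-.5725)<.06)&(abs(A[:,1]-.1365)<.05)&(A[:,2]>.066)&(A[:,2]<.078);q=A[k]
print(cv2.minAreaRect((q[:,:2]*1000).astype(np.float32)))
E
python3 st.py
```

```text
top0 68 x [-0.0137 -0.0133  0.0121  0.0136] y [-0.007  -0.0068  0.0063  0.0071] z 0.10631273161308097
scene0 86 x [-0.0109 -0.0062  0.0141  0.0156] y [-0.0078 -0.0075  0.0052  0.0067] z 0.10705140224093002
scene0 86 x [-0.0109 -0.0062  0.0141  0.0156] y [-0.0078 -0.0075  0.0052  0.0067] z 0.10705140224093002
((563.75537109375, 137.32485961914062), (83.2843017578125, 48.81291198730469), 20.59409523010254)
t 5.55 pos [0.5456 0.1181 0.192 ] br xy 0.05586771439151129 0.2809469329031714 F br -0.774940815637646 -0.0512677493906479 0.4142739226329286 yaw 17.668087045267615 T [-0.0169 -0.1172  0.0414] g 0.6932398161820807
```

```bash
python3 -m creep '[{"fingers":1,"x":0,"y":0.3,"z":0.55,"twist":0},{"fingers":1,"x":0,"y":0.3,"z":0.55,"twist":0},{"fingers":1,"x":0.6,"y":0.3,"z":0.55,"twist":0},{"fingers":1,"x":1.2,"y":0.3,"z":0.55,"twist":0},{"fingers":1,"x":1.2,"y":0.3,"z":0.55,"twist":0},{"fingers":1,"x":1.2,"y":0.3,"z":0.55,"twist":0}]'
python3 st.py
python3 - <<'E'
from h import *
d=snap("scene","s3");crop(d,250,140,360,260,"pics/s3.png",5)
E
```

```text
time: 6.05
position: [0.5621, 0.1373, 0.1437]
tool_rot: [-0.244, 1.56, 0.243]
ft_force: [0.2, -0.5, 0.4]
grip_width: 0.992
t 6.05 pos [0.5621 0.1373 0.1437] br xy 0.07372763271283524 0.2988238533164295 F br 0.2030112637835745 -0.5501033770341073 0.3905198304880657 yaw 17.78119828382611 T [-0.0594 -0.1543  0.0064] g 0.9917477851714369
```

View pics/s3.png

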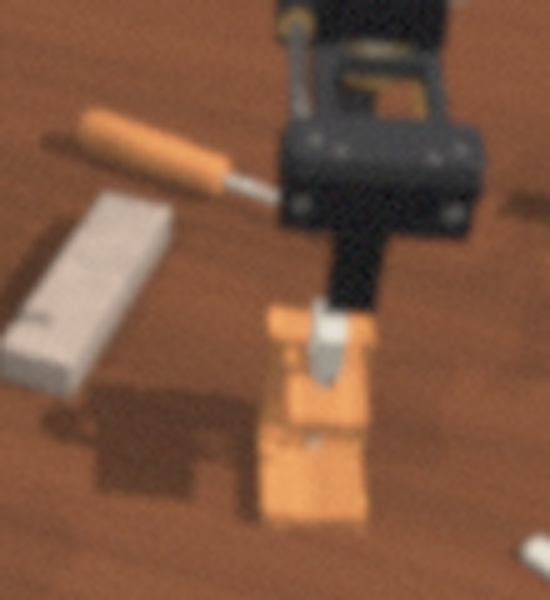

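```bash
python3 -m creep '[{"fingers":1,"x":0.6,"y":-0.03,"z":0,"twist":0},{"fingers":1,"x":1.2,"y":-0.03,"z":0,"twist":0},{"fingers":1,"x":1.5,"y":-0.03,"z":0,"twist":0},{"fingers":1,"x":1.62,"y":-0.03,"z":0,"twist":0},{"fingers":1,"x":1.62,"y":-0.03,"z":0,"twist":0}]'
python3 st.py
python3 -m creep '[{"fingers":0.2,"x":0,"y":0,"z":0,"twist":0},{"fingers":0.2,"x":0,"y":0,"z":0,"twist":0},{"fingers":0.2,"x":0,"y":0,"z":0,"twist":0},{"fingers":0.2,"x":0,"y":0,"z":0,"twist":0},{"fingers":0.2,"x":0,"y":0,"z":0,"twist":0},{"fingers":0.2,"x":0,"y":0,"z":0,"twist":0},{"fingers":0.2,"x":0,"y":0,"z":0,"twist":0},{"fingers":0.2,"x":0,"y":0,"z":0,"twist":0},{"fingers":0.2,"x":0,"y":0,"z":0,"twist":0}]' 50
python3 st.py
```

```text
time: 6.52
position: [0.5634, 0.1376, 0.0798]
tool_rot: [-0.245, 1.558, 0.244]
ft_force: [-0.0, 0.4, 0.0]
grip_width: 1.0
t 6.5167 pos [0.5634 0.1376 0.0798] br xy 0.07505104675880554 0.2990070299077741 F br 0.02257815394436544 0.43203025916575405 0.007814887836866624 yaw 17.847259062885453 T [-0.0009 -0.1017 -0.0244] g 0.9995589775496475
time: 7.27
position: [0.5635, 0.1378, 0.0797]
tool_rot: [-0.245, 1.557, 0.245]
ft_force: [-0.6, 0.6, 0.3]
grip_width: 0.401
t 7.2667 pos [0.5635 0.1378 0.0797] br xy 0.07514068089884349 0.29917493968722936 F br -0.5726939570306909 0.654724690676368 0.3247132637042132 yaw 17.856968038853793 T [-0.0108 -0.1501  0.0344] g 0.40093437556559214
```

```bash
python3 -m creep '[{"fingers":0.2,"x":0,"y":-0.03,"z":0,"twist":0},{"fingers":0.2,"x":0,"y":-0.03,"z":0,"twist":0},{"fingers":0.2,"x":0,"y":-0.03,"z":0,"twist":0},{"fingers":0.2,"x":0,"y":-0.03,"z":0,"twist":0},{"fingers":0.2,"x":0,"y":-0.03,"z":0,"twist":0}]'
python3 st.py
```

```text
time: 7.68
position: [0.5637, 0.1366, 0.0797]
tool_rot: [-0.245, 1.557, 0.244]
ft_force: [-0.9, 0.6, 0.1]
grip_width: 0.295
t 7.6833 pos [0.5637 0.1366 0.0797] br xy 0.07529973389412216 0.29796054920452186 F br -0.8168085315208676 0.7071706060312806 0.09828082940319627 yaw 17.856659543374107 T [-0.0035  0.0718 -0.0252] g 0.294973754479013
```

```bash
python3 -m creep '[{"fingers":0.2,"x":0,"y":0,"z":0,"twist":0},{"fingers":0.2,"x":-0.1,"y":0,"z":0,"twist":0},{"fingers":0.2,"x":-0.3,"y":0,"z":0,"twist":0},{"fingers":0.2,"x":-0.6,"y":0,"z":0,"twist":0},{"fingers":0.2,"x":-1,"y":0,"z":0,"twist":0},{"fingers":0.2,"x":-1.4,"y":0,"z":0,"twist":0},{"fingers":0.2,"x":-1.9,"y":0,"z":0,"twist":0},{"fingers":0.2,"x":-2.4,"y":0,"z":0,"twist":0},{"fingers":0.2,"x":-2.9,"y":0,"z":0,"twist":0},{"fingers":0.2,"x":-3.1,"y":0,"z":0,"twist":0},{"fingers":0.2,"x":-3.1,"y":0,"z":0,"twist":0}]'
python3 st.py
python3 - <<'E'
from h import *
d=snap("scene","s4");crop(d,250,110,360,240,"pics/s4.png",4.6)
E
```

```text
time: 8.6
position: [0.5654, 0.1374, 0.2068]
tool_rot: [-0.245, 1.552, 0.244]
ft_force: [0.2, -0.8, -0.9]
grip_width: 0.296
t 8.6 pos [0.5654 0.1374 0.2068] br xy 0.07701380135532089 0.2986458489393146 F br 0.14648697386749857 -0.8314324663767537 -0.9438358664264274 yaw 17.865466861786807 T [ 0.005  -0.1337 -0.0585] g 0.2961669412031365
```

View pics/s4.png

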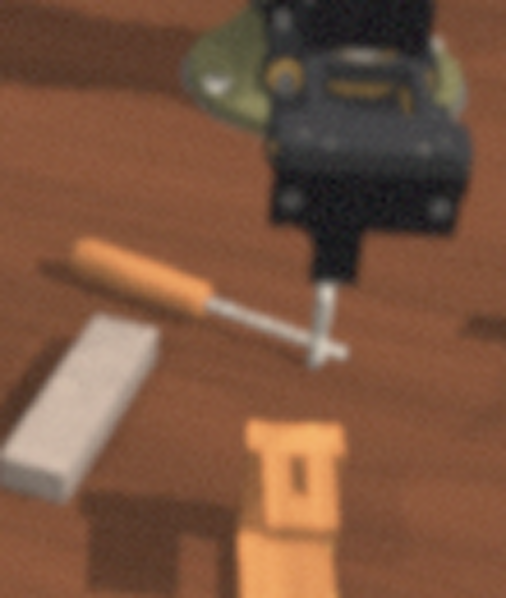

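```bash
python3 - <<'E'
from h import *
np.set_printoptions(precision=4,suppress=True)
s=telemetry.get_state();M=R.from_rotvec(s['tool_rot']).as_matrix();print(M)
d=load("pics/s4.npz")
p=s['position']
for nm,o in (("leg tip -",[.0667,0,-.005]),("leg tip +",[.0667,0,.005]),("arm foot -x..",[.0547,0,-.0135+0.0]),("arm foot +",[.0547,0,.0085]),):
    print(nm,p+M@o,proj(d,p+M@np.array(o)))
A=cloud(d).reshape(-1,3);k=(np.linalg.norm(A[:,:2]-p[:2],axis=1)<.03)&(A[:,2]>.12)&(A[:,2]<.205)
q=(A[k]-p)@M
for lo in np.arange(0,.08,.005):
    b=q[(q[:,0]>=lo)&(q[:,0]<lo+.005)]
    if len(b):print(round(lo,3),len(b),"z",b[:,2].min(),b[:,2].max(),"y",b[:,1].mean(),b[:,1].min(),b[:,1].max())
crop(d,295,160,345,200,"pics/s4z.png",15)
E
```

```text
[[ 0.0024 -0.3067  0.9518]
 [-0.      0.9518  0.3067]
 [-1.     -0.0008  0.0023]]
leg tip - [0.5599 0.1354 0.1382] [[317.3603 189.5834]]
leg tip + [0.5694 0.1384 0.1382] [[317.5139 192.276 ]]
arm foot -x.. [0.5517 0.1328 0.1501] [[317.8174 183.173 ]]
arm foot + [0.5727 0.1395 0.1502] [[318.1698 189.0307]]
0.0 6 z 0.010013390104324841 0.014681819435223611 y -0.0010726530781723592 -0.00651753978449564 0.004554436251857811
0.01 9 z 0.003316112138864909 0.01017117412775098 y -0.000828140330195006 -0.0029637980198361194 0.0014673873463075108
0.015 7 z 0.008627886051831816 0.010730444860968953 y -2.6480113544029072e-05 -0.0025295909807205846 0.002091153126133113
0.02 5 z 0.008520614608164447 0.01090266019279144 y -0.00017208349721515095 -0.0019141420248752275 0.0023807282177527207
0.025 7 z -0.005884806742090754 0.012667057143561561 y -0.0005393600063693996 -0.00300543612799285 0.0028249221517968265
0.03 5 z -0.005937592186607608 0.010048398917273348 y -0.0013577542581686452 -0.0025427721025888233 0.0012771630042423222
0.035 9 z -0.00451882235764056 0.009415803453438454 y -0.00039279735067029875 -0.0022465893006472747 0.0022683945515411313
0.04 7 z 0.007451872334020435 0.010554400047456891 y 0.00018706479151218996 -0.0018425578559718597 0.0026057069456334545
0.045 4 z 0.007723225449352226 0.012066258370167986 y 0.0014817903725776636 -0.0013038711382122132 0.003345453977977271
0.05 2 z -0.00571419413072389 -0.0044804988026397215 y -0.0023921283671929795 -0.0024759329928935336 -0.0023083237414924253
0.055 2 z -0.004073262788290991 -0.00374610112630809 y -0.0019075556184066757 -0.0020826087332928315 -0.0017325025035205197
0.06 3 z -0.00592231315987856 -0.002458293562813978 y 0.0008431544940332535 -0.001608115608299672 0.003286220316814537
```

View pics/s4z.png

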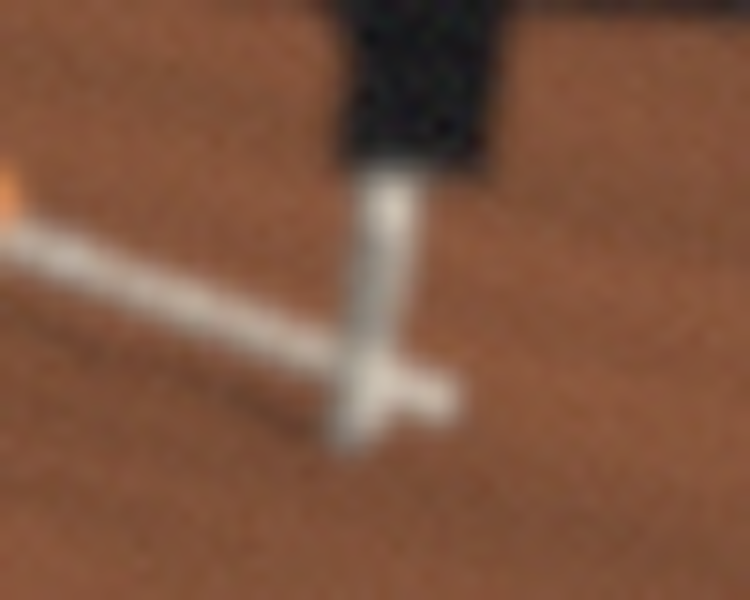

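```bash
python3 -m creep '[{"fingers":0.2,"x":0,"y":-0.3,"z":-0.14,"twist":0.1},{"fingers":0.2,"x":0,"y":-0.9,"z":-0.43,"twist":0.3},{"fingers":0.2,"x":0,"y":-1.6,"z":-0.77,"twist":0.6},{"fingers":0.2,"x":0,"y":-2.4,"z":-1.15,"twist":0.9},{"fingers":0.2,"x":0,"y":-3.2,"z":-1.54,"twist":1.2},{"fingers":0.2,"x":0,"y":-4,"z":-1.92,"twist":1.5},{"fingers":0.2,"x":0,"y":-4.8,"z":-2.3,"twist":1.8},{"fingers":0.2,"x":0,"y":-5.6,"z":-2.69,"twist":2.1},{"fingers":0.2,"x":0,"y":-6.4,"z":-3.07,"twist":2.4},{"fingers":0.2,"x":0,"y":-7,"z":-3.36,"twist":2.69},{"fingers":0.2,"x":0,"y":-7.5,"z":-3.6,"twist":2.69},{"fingers":0.2,"x":0,"y":-7.79,"z":-3.74,"twist":2.69},{"fingers":0.2,"x":0,"y":-7.79,"z":-3.74,"twist":2.69},{"fingers":0.2,"x":0,"y":-7.79,"z":-3.74,"twist":2.69},{"fingers":0.2,"x":0,"y":-7.79,"z":-3.74,"twist":2.69},{"fingers":0.2,"x":0,"y":-7.79,"z":-3.74,"twist":2.69}]'
python3 st.py
```

```text
time: 9.98
position: [0.5175, -0.2034, 0.2037]
tool_rot: [-0.063, 1.57, 0.064]
ft_force: [-0.2, 0.2, -1.0]
grip_width: 0.294
t 9.9833 pos [ 0.5175 -0.2034  0.2037] br xy 0.003142812078862542 -0.037438348753729096 F br -0.16670776467419998 0.1823101339446372 -0.9600695462618895 yaw 4.610235291867298 T [-0.0176 -0.1226 -0.0047] g 0.2943499990022798
```

```bash
python3 -m creep '[{"fingers":0.2,"x":0.3,"y":-0.04,"z":0.03,"twist":0.03},{"fingers":0.2,"x":0.7,"y":-0.04,"z":0.03,"twist":0.03},{"fingers":0.2,"x":1.0,"y":-0.04,"z":0.03,"twist":0.03},{"fingers":0.2,"x":1.04,"y":-0.04,"z":0.03,"twist":0.03},{"fingers":0.2,"x":1.04,"y":-0.04,"z":0.03,"twist":0.03},{"fingers":0.2,"x":1.04,"y":-0.04,"z":0.03,"twist":0.03}]'
python3 st.py
python3 - <<'E'
from h import *
np.set_printoptions(precision=4,suppress=True)
d=snap("scene","s5");crop(d,170,120,260,190,"pics/s5.png",8)
s=telemetry.get_state();M=R.from_rotvec(s['tool_rot']).as_matrix();p=s['position']
A=cloud(d).reshape(-1,3);q=(A-p)@M;k=(q[:,0]>.01)&(q[:,0]<.072)&(abs(q[:,1])<.01)&(abs(q[:,2])<.015);q=q[k]
for lo in np.arange(.01,.08,.01):
    b=q[(q[:,0]>=lo)&(q[:,0]<lo+.01)]
    if len(b):print(round(lo,3),len(b),"z",b[:,2].min(),b[:,2].max(),"y",b[:,1].mean(),b[:,1].min(),b[:,1].max())
for o in ([.0667,0,-.005],[.0547,0,.0085]): print(proj(d,p+M@np.array(o)))
print("hole proj",proj(d,[.5138,-.2053,.085]), M)
E
```

```text
time: 10.48
position: [0.5186, -0.207, 0.1623]
tool_rot: [-0.059, 1.57, 0.059]
ft_force: [-0.1, -0.4, -1.2]
grip_width: 0.289
t 10.4833 pos [ 0.5186 -0.207   0.1623] br xy 0.003989614744348945 -0.04113491863433785 F br -0.14061076497971903 -0.39584929051665196 -1.197511706902679 yaw 4.292712973087226 T [-0.0199 -0.1159 -0.0289] g 0.28947691466295594
0.01 13 z -0.006605396233940257 0.010678083975762975 y 0.0016919223201366863 -0.0008827159160364114 0.0032625455297096762
0.02 11 z -0.007534583887275612 0.009925205774513257 y 0.00045336188498584475 -0.0030171196145547708 0.002710913779377506
0.03 17 z -0.007102160696740846 0.007991149375230409 y 0.001208141220778731 -0.001980919713539357 0.0032575216148412614
0.04 12 z -0.007911956479860682 0.008428624317755875 y 0.0004814691553269197 -0.001713099404218372 0.002898698330168767
0.05 10 z -0.007691406999608149 0.007313567201639058 y 0.0008099944178738404 -0.002704832597493996 0.0031184807591623826
0.06 3 z -0.006976699123902849 -0.006683197713907476 y 0.0015536229446251849 -0.0007409961687607513 0.0028337072976740967
[[199.996  161.1287]]
[[197.3214 159.9968]]
hole proj [[201.1115 164.6015]] [[ 0.0009 -0.0746  0.9972]
 [-0.0004  0.9972  0.0746]
 [-1.     -0.0004  0.0009]]
```

View pics/s5.png

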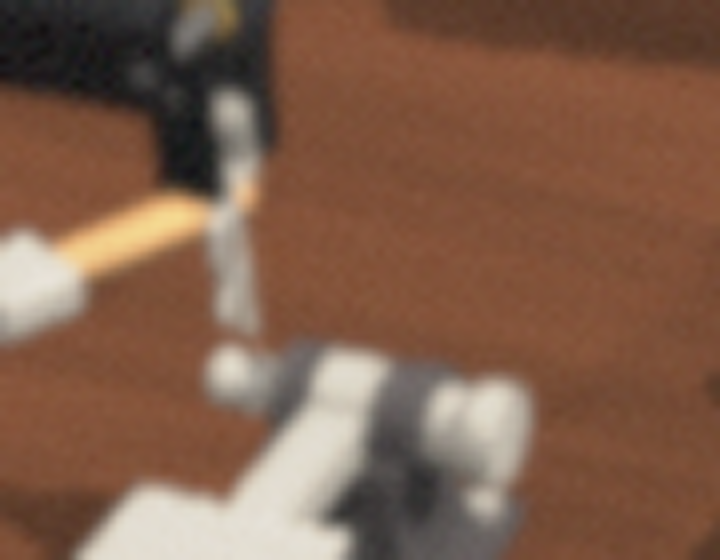

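```bash
python3 - <<'E'
from h import *
from scipy.optimize import least_squares
np.set_printoptions(precision=4,suppress=True)
c=np.array([.5115,-.1663]);a=np.radians(4.4);ex=np.array([np.cos(a),np.sin(a)]);ey=np.array([-np.sin(a),np.cos(a)])
def B(A): return np.stack([(A[:,:2]-c)@ex,(A[:,:2]-c)@ey,A[:,2]],1)
for f in("s2","s5"):
  q=B(cloud(load(f"pics/{f}.npz")).reshape(-1,3))
  k=(q[:,1]<-.029)&(q[:,1]>-.0515)&(abs(q[:,0])<.014)&(q[:,2]>.066)&(q[:,2]<.09);b=q[k]
  r=least_squares(lambda p:np.hypot(b[:,0]-p[0],b[:,2]-p[1])-.010,[0,.075],loss="soft_l1",f_scale=.001)
  print(f,len(b),"stub axis x,z",r.x, "end y",np.sort(q[(abs(q[:,0])<.012)&(q[:,2]>.066)&(q[:,2]<.083)&(q[:,1]<-.03)&(q[:,1]>-.065),1])[:6])
  k=(q[:,1]>.04)&(q[:,1]<.075)&(abs(q[:,0])<.02)&(q[:,2]>.06)&(q[:,2]<.096);print(" head ymax",np.sort(q[k,1])[-6:])
b=q[(q[:,2]>.097)&(q[:,2]<.15)&(abs(q[:,0])<.02)&(abs(q[:,1]+.041)<.008)]
print("clip pts");print(b[np.argsort(-b[:,2])])
E
```

```text
s2 52 stub axis x,z [-0.0012  0.0757] end y [-0.0517 -0.0515 -0.0512 -0.0512 -0.05   -0.0495]
 head ymax [0.0576 0.0577 0.0579 0.058  0.0582 0.0587]
s5 51 stub axis x,z [-0.0018  0.0756] end y [-0.0531 -0.0529 -0.0516 -0.0508 -0.0508 -0.0503]
 head ymax [0.0572 0.0572 0.0575 0.0575 0.0576 0.0579]
clip pts
[[ 0.0063 -0.0382  0.149 ]
 [ 0.0068 -0.0409  0.1487]
 [ 0.0108 -0.0389  0.1483]
 [-0.0003 -0.0386  0.1483]
 [ 0.0149 -0.0398  0.1474]
 [ 0.0102 -0.0422  0.1473]
 [ 0.0117 -0.0387  0.1458]
 [-0.0003 -0.0389  0.1452]
 [ 0.0134 -0.0411  0.1432]
 [ 0.001  -0.0385  0.1429]
 [ 0.0109 -0.0395  0.1421]
 [ 0.0001 -0.0421  0.1416]
 [ 0.0142 -0.041   0.1406]
 [ 0.0108 -0.0399  0.1389]
 [-0.0004 -0.0397  0.1387]
 [ 0.0136 -0.0417  0.137 ]
 [ 0.0115 -0.0399  0.1362]
 [-0.0032 -0.0444  0.1362]
 [ 0.0013 -0.0421  0.1361]
 [-0.0033 -0.0386  0.1341]
 [-0.0024 -0.0412  0.1341]
 [ 0.0009 -0.0427  0.1326]
 [-0.     -0.0402  0.1326]
 [ 0.0105 -0.0408  0.1322]
 [ 0.0114 -0.0434  0.1322]
 [-0.0018 -0.0381  0.132 ]
 [ 0.0075 -0.0395  0.1308]
 [ 0.0122 -0.0402  0.1303]
 [ 0.0008 -0.04    0.1299]
 [ 0.0098 
[... 208 characters left out ...]
 0.0099 -0.0392  0.1228]
 [ 0.0095 -0.0425  0.1218]
 [-0.0037 -0.0402  0.1209]
 [-0.     -0.0385  0.1202]
 [ 0.0112 -0.0418  0.1198]
 [ 0.0097 -0.0397  0.1193]
 [ 0.0122 -0.0416  0.1173]
 [-0.0013 -0.0395  0.116 ]
 [ 0.0086 -0.0407  0.1153]
 [-0.002  -0.0431  0.1148]
 [ 0.0127 -0.0417  0.1143]
 [ 0.0116 -0.0393  0.1142]
 [ 0.0002 -0.0421  0.1132]
 [-0.0015 -0.04    0.1126]
 [ 0.0115 -0.0397  0.1108]
 [ 0.0003 -0.0393  0.1106]
 [ 0.0116 -0.0427  0.1102]
 [ 0.0006 -0.0422  0.1102]
 [-0.0032 -0.0382  0.1087]
 [-0.0013 -0.0406  0.1061]
 [-0.0034 -0.0387  0.1052]
 [-0.0019 -0.0441  0.105 ]
 [ 0.0002 -0.04    0.1039]
 [-0.0025 -0.0385  0.1025]
 [-0.0024 -0.0388  0.0993]
 [-0.0027 -0.0421  0.0983]]
```

```bash
python3 -m creep '[{"fingers":0.2,"x":0,"y":0.05,"z":0.01,"twist":0},{"fingers":0.2,"x":0.1,"y":0.05,"z":0.01,"twist":0},{"fingers":0.2,"x":0.2,"y":0.05,"z":0.01,"twist":0},{"fingers":0.2,"x":0.2,"y":0.05,"z":0.01,"twist":0},{"fingers":0.2,"x":0.2,"y":0.05,"z":0.01,"twist":0},{"fingers":0.2,"x":0.2,"y":0.05,"z":0.01,"twist":0}]'
python3 st.py
```

```text
time: 11.03
position: [0.5186, -0.2053, 0.1541]
tool_rot: [-0.058, 1.57, 0.058]
ft_force: [-0.4, 0.2, -0.8]
grip_width: 0.293
t 11.0333 pos [ 0.5186 -0.2053  0.1541] br xy 0.004074723869556738 -0.03944736884244714 F br -0.37684745754869053 0.25436125604583376 -0.795481263600157 yaw 4.255712104364257 T [-0.0316 -0.1062 -0.0089] g 0.29277030973281026
```

```bash
python3 -m creep '[{"fingers":0.2,"x":0.04,"y":0,"z":0,"twist":0},{"fingers":0.2,"x":0.08,"y":0,"z":0,"twist":0},{"fingers":0.2,"x":0.12,"y":0,"z":0,"twist":0},{"fingers":0.2,"x":0.15,"y":0,"z":0,"twist":0}]'
python3 st.py
```

```text
time: 11.37
position: [0.5186, -0.2053, 0.1479]
tool_rot: [-0.058, 1.57, 0.058]
ft_force: [-0.1, 0.5, -1.6]
grip_width: 0.288
t 11.3667 pos [ 0.5186 -0.2053  0.1479] br xy 0.004129382237285761 -0.03942032608205148 F br -0.103838447215671 0.4640598890213614 -1.6412146634999332 yaw 4.2593884289016675 T [ 0.0364 -0.2009  0.0389] g 0.2881274297579203
```

```bash
python3 -m creep '[{"fingers":0.2,"x":0.04,"y":0,"z":0,"twist":0},{"fingers":0.2,"x":0.08,"y":0,"z":0,"twist":0},{"fingers":0.2,"x":0.12,"y":0,"z":0,"twist":0},{"fingers":0.2,"x":0.16,"y":0,"z":0,"twist":0}]'
python3 st.py
```

```text
time: 11.7
position: [0.5187, -0.2053, 0.1416]
tool_rot: [-0.059, 1.57, 0.058]
ft_force: [0.8, 0.9, -1.0]
grip_width: 0.296
t 11.7 pos [ 0.5187 -0.2053  0.1416] br xy 0.004185187749870571 -0.03940407363421644 F br 0.8631219765508323 0.8331887969583693 -1.0089624638910446 yaw 4.264342661294189 T [-0.0151 -0.2133  0.0399] g 0.2962924230499463
```

```bash
python3 -m creep '[{"fingers":0.2,"x":0.04,"y":0,"z":0,"twist":0},{"fingers":0.2,"x":0.08,"y":0,"z":0,"twist":0},{"fingers":0.2,"x":0.11,"y":0,"z":0,"twist":0}]'
python3 st.py
python3 - <<'E'
from h import *
d=snap("scene","s6");crop(d,170,120,260,190,"pics/s6.png",8)
E
```

```text
time: 11.95
position: [0.5187, -0.2053, 0.1372]
tool_rot: [-0.059, 1.57, 0.058]
ft_force: [0.7, -0.1, -1.0]
grip_width: 0.294
t 11.95 pos [ 0.5187 -0.2053  0.1372] br xy 0.004154902229901846 -0.039414202787297764 F br 0.6796046185295042 -0.1587863659099521 -0.9567873648594138 yaw 4.2643577597155895 T [ 0.0016 -0.3026 -0.0265] g 0.29442307598809425
```

View pics/s6.png

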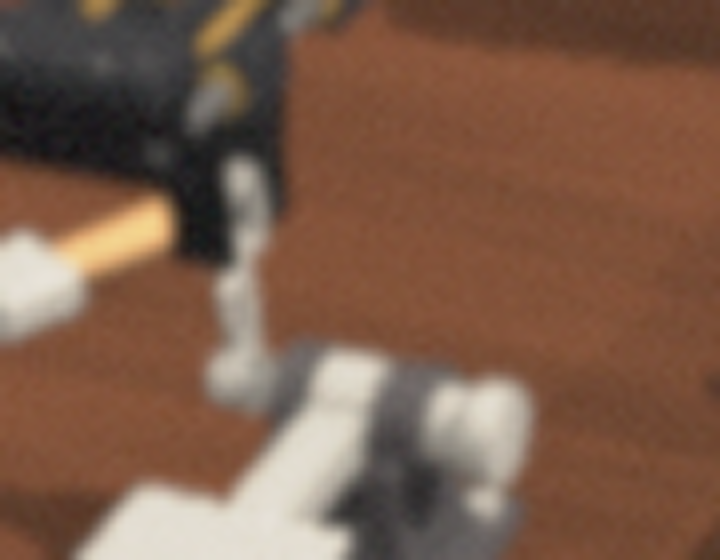

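```bash
python3 -m creep '[{"fingers":0.2,"x":0.04,"y":0,"z":0,"twist":0},{"fingers":0.2,"x":0.08,"y":0,"z":0,"twist":0},{"fingers":0.2,"x":0.12,"y":0,"z":0,"twist":0}]'
python3 st.py
```

```text
time: 12.25
position: [0.5187, -0.2053, 0.1324]
tool_rot: [-0.059, 1.57, 0.058]
ft_force: [1.2, 0.4, -1.1]
grip_width: 0.297
t 12.25 pos [ 0.5187 -0.2053  0.1324] br xy 0.004143319414109988 -0.03943375361917854 F br 1.2725835910573007 0.3018509801343065 -1.0865820384156943 yaw 4.262004800968818 T [ 0.0032 -0.314   0.0095] g 0.29708816197629917
```

```bash
python3 -m creep '[{"fingers":0.2,"x":0.04,"y":0,"z":0,"twist":0},{"fingers":0.2,"x":0.08,"y":0,"z":0,"twist":0},{"fingers":0.2,"x":0.12,"y":0,"z":0,"twist":0}]'
python3 st.py
```

```text
time: 12.5
position: [0.5192, -0.2053, 0.1279]
tool_rot: [-0.059, 1.569, 0.058]
ft_force: [1.3, 0.6, 1.1]
grip_width: 0.302
t 12.5 pos [ 0.5192 -0.2053  0.1279] br xy 0.004633246799752268 -0.03950545516845812 F br 1.3076195727727058 0.5387196371686406 1.1047158166045707 yaw 4.264478472188658 T [ 0.0329 -0.5233 -0.0378] g 0.30210128238371203
```

```bash
python3 -m creep '[{"fingers":0.2,"x":0.04,"y":0,"z":0,"twist":0},{"fingers":0.2,"x":0.08,"y":0,"z":0,"twist":0}]'
python3 st.py
```

```text
time: 12.67
position: [0.5199, -0.2053, 0.1253]
tool_rot: [-0.059, 1.567, 0.058]
ft_force: [3.6, -0.2, 2.4]
grip_width: 0.297
t 12.6667 pos [ 0.5199 -0.2053  0.1253] br xy 0.005397515055481605 -0.03954772496357083 F br 3.5547551343086896 -0.4768910562482715 2.397024996957127 yaw 4.27351773514483 T [ 0.1016 -0.9272 -0.0021] g 0.2972121843442681
```

```bash
python3 -m creep '[{"fingers":0.2,"x":0.04,"y":0,"z":0.015,"twist":0},{"fingers":0.2,"x":0.08,"y":0,"z":0.02,"twist":0}]'
python3 st.py
```

```text
time: 12.83
position: [0.5206, -0.2054, 0.1223]
tool_rot: [-0.059, 1.568, 0.058]
ft_force: [2.1, 0.1, 8.0]
grip_width: 0.294
t 12.8333 pos [ 0.5206 -0.2054  0.1223] br xy 0.006064286375824598 -0.039666819927961484 F br 2.0784840052486064 -0.09287486150258784 7.9871418119497415 yaw 4.272240766759609 T [ 0.0636 -0.5494 -0.0029] g 0.294301661918434
```

```bash
python3 -m creep '[{"fingers":0.2,"x":0.04,"y":0,"z":0,"twist":0},{"fingers":0.2,"x":0.08,"y":0,"z":0,"twist":0}]'
python3 st.py
```

```text
time: 13.0
position: [0.5207, -0.2056, 0.1198]
tool_rot: [-0.06, 1.568, 0.057]
ft_force: [1.3, 0.7, 7.5]
grip_width: 0.298
t 13.0 pos [ 0.5207 -0.2056  0.1198] br xy 0.006108291495448406 -0.03990181037151111 F br 1.3225357484841205 0.5568066688042175 7.484540704654879 yaw 4.265303907909606 T [-0.0041 -0.5139  0.0153] g 0.2980867552893602
```

```bash
python3 -m creep '[{"fingers":0.2,"x":0.04,"y":0,"z":0,"twist":0},{"fingers":0.2,"x":0.08,"y":0,"z":0,"twist":0}]'
python3 st.py
```

```text
time: 13.17
position: [0.5205, -0.2056, 0.1158]
tool_rot: [-0.059, 1.568, 0.057]
ft_force: [3.5, -0.3, 1.4]
grip_width: 0.299
t 13.1667 pos [ 0.5205 -0.2056  0.1158] br xy 0.005955415943113128 -0.039829767451959354 F br 3.421207478364998 -0.5723405220592857 1.3909933406140547 yaw 4.264267415974997 T [ 0.0553 -0.9922  0.0171] g 0.29870055357632835
```

```bash
python3 -m creep '[{"fingers":0.2,"x":0.04,"y":0,"z":0,"twist":0},{"fingers":0.2,"x":0.08,"y":0,"z":0,"twist":0}]'
python3 st.py
```

```text
time: 13.33
position: [0.5203, -0.2051, 0.1116]
tool_rot: [-0.059, 1.568, 0.058]
ft_force: [5.5, 0.3, -1.0]
grip_width: 0.292
t 13.3333 pos [ 0.5203 -0.2051  0.1116] br xy 0.005806339611953675 -0.03935110675242313 F br 5.499901459791065 -0.08250431746030135 -0.9930487725067505 yaw 4.272885796648905 T [ 0.0665 -1.4795 -0.0212] g 0.2922179678071568
```

```bash
python3 -m creep '[{"fingers":0.2,"x":0.04,"y":0,"z":0.015,"twist":0},{"fingers":0.2,"x":0.08,"y":0,"z":0.015,"twist":0}]'
python3 st.py
```

```text
time: 13.5
position: [0.5202, -0.2049, 0.108]
tool_rot: [-0.058, 1.57, 0.059]
ft_force: [4.7, -0.2, -1.0]
grip_width: 0.289
t 13.5 pos [ 0.5202 -0.2049  0.108 ] br xy 0.005758881768991518 -0.03916604490071652 F br 4.714933762730154 -0.5542334760273178 -0.9830759973767149 yaw 4.27464982580606 T [ 0.0605 -1.3678  0.0145] g 0.2889046561002641
```

```bash
python3 -m creep '[{"fingers":0.2,"x":0.03,"y":0,"z":0,"twist":0},{"fingers":0.2,"x":0.06,"y":0,"z":0,"twist":0}]'
python3 st.py
```

```text
time: 13.67
position: [0.5195, -0.2049, 0.1053]
tool_rot: [-0.058, 1.571, 0.059]
ft_force: [4.4, 0.1, -1.6]
grip_width: 0.297
t 13.6667 pos [ 0.5195 -0.2049  0.1053] br xy 0.004994780764538337 -0.03911444904529016 F br 4.40870461501496 -0.19558642637073625 -1.5774037537655277 yaw 4.2665979788298705 T [ 0.0667 -1.1493 -0.0009] g 0.29742859114804543
```

```bash
python3 -m creep '[{"fingers":0.2,"x":0.03,"y":0,"z":0,"twist":0}]'
python3 st.py
```

```text
time: 13.75
position: [0.5194, -0.2049, 0.1043]
tool_rot: [-0.058, 1.571, 0.059]
ft_force: [3.4, -0.3, -0.9]
grip_width: 0.295
t 13.75 pos [ 0.5194 -0.2049  0.1043] br xy 0.004932561258993213 -0.03913992824283277 F br 3.325565930068784 -0.5632449147406237 -0.8651823741695086 yaw 4.265161499357018 T [ 0.0923 -0.8637  0.0107] g 0.29538342134223244
```

```bash
python3 -m creep '[{"fingers":0.2,"x":0.03,"y":0,"z":0,"twist":0}]'
python3 st.py
```

```text
time: 13.83
position: [0.5193, -0.2051, 0.1034]
tool_rot: [-0.058, 1.572, 0.059]
ft_force: [2.0, 0.7, 0.3]
grip_width: 0.295
t 13.8333 pos [ 0.5193 -0.2051  0.1034] br xy 0.004841684193649754 -0.039310250469877114 F br 2.075888019221452 0.566813046732827 0.25295878667206273 yaw 4.257986973481443 T [ 0.0537 -0.7491 -0.0009] g 0.29485999883721903
```

```bash
python3 -m creep '[{"fingers":0.2,"x":0.03,"y":0,"z":0,"twist":0}]'
python3 st.py
```

```text
time: 13.92
position: [0.5194, -0.2053, 0.1023]
tool_rot: [-0.058, 1.571, 0.058]
ft_force: [2.1, 1.5, 3.6]
grip_width: 0.296
t 13.9167 pos [ 0.5194 -0.2053  0.1023] br xy 0.0048476234085339295 -0.039444284663144084 F br 2.187360096695845 1.3210373418911594 3.6285689936610517 yaw 4.25315748211417 T [ 0.204  -0.5362  0.0043] g 0.2961481680377139
```

```bash
python3 -m creep '[{"fingers":0.2,"x":0.02,"y":0,"z":0,"twist":0}]'
python3 st.py
```

```text
time: 14.0
position: [0.5195, -0.2053, 0.1021]
tool_rot: [-0.058, 1.571, 0.058]
ft_force: [0.2, 0.7, 6.2]
grip_width: 0.296
t 14.0 pos [ 0.5195 -0.2053  0.1021] br xy 0.004969193263631939 -0.03946674511408301 F br 0.2623398969218349 0.6620163461614467 6.187456812672116 yaw 4.250499630387742 T [ 0.3171 -0.1225  0.0146] g 0.2961755919117743
```

```bash
python3 -m creep '[{"fingers":0.2,"x":0.02,"y":0,"z":0,"twist":0},{"fingers":0.2,"x":0.04,"y":0,"z":0,"twist":0}]'
python3 st.py
```

```text
time: 14.17
position: [0.5196, -0.2053, 0.1016]
tool_rot: [-0.059, 1.571, 0.058]
ft_force: [-2.2, 1.8, 13.3]
grip_width: 0.296
t 14.1667 pos [ 0.5196 -0.2053  0.1016] br xy 0.005114077774296378 -0.039554374231806265 F br -2.077992786353667 2.0144939412666347 13.278975864335727 yaw 4.251867928037864 T [ 0.4264  0.59   -0.0261] g 0.2960722285896985
```

```bash
python3 -m creep '[{"fingers":0.2,"x":0.02,"y":0,"z":0,"twist":0}]'
python3 st.py
python3 - <<'E'
from h import *
d=snap("scene","s7");crop(d,170,120,260,190,"pics/s7.png",8)
E
```

```text
time: 14.25
position: [0.5197, -0.2054, 0.1014]
tool_rot: [-0.059, 1.571, 0.057]
ft_force: [-3.4, 2.5, 17.7]
grip_width: 0.291
t 14.25 pos [ 0.5197 -0.2054  0.1014] br xy 0.005161468356614348 -0.03956840077638678 F br -3.2239349551832346 2.7532560905852725 17.677802132325343 yaw 4.25114158582336 T [ 0.5133  0.8183 -0.0072] g 0.29140832295384805
```

View pics/s7.png

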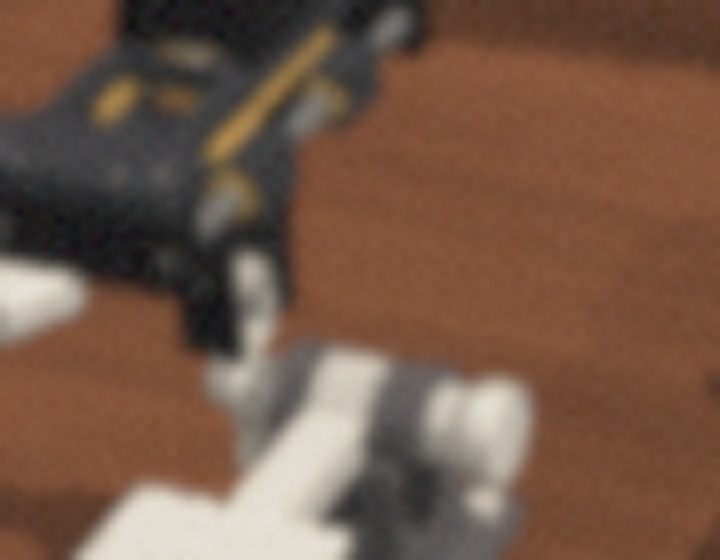

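```bash
python3 -m creep '[{"fingers":0.2,"x":-0.04,"y":0,"z":0,"twist":0},{"fingers":0.2,"x":-0.07,"y":0,"z":0,"twist":0},{"fingers":0.2,"x":-0.07,"y":0,"z":0,"twist":0}]'
python3 st.py
```

```text
time: 14.55
position: [0.5194, -0.2053, 0.1022]
tool_rot: [-0.058, 1.571, 0.058]
ft_force: [0.4, 1.0, 3.2]
grip_width: 0.294
t 14.55 pos [ 0.5194 -0.2053  0.1022] br xy 0.004928134190591756 -0.039467408871216206 F br 0.49924543455936277 0.9893795819293931 3.21275986007549 yaw 4.250374121117495 T [ 0.2288 -0.1894  0.021 ] g 0.2943481569389312
```

```bash
python3 -m creep '[{"fingers":0.6,"x":0,"y":0,"z":0,"twist":0},{"fingers":0.6,"x":0,"y":0,"z":0,"twist":0},{"fingers":0.6,"x":0,"y":0,"z":0,"twist":0},{"fingers":0.6,"x":0,"y":0,"z":0,"twist":0},{"fingers":0.6,"x":0,"y":0,"z":0,"twist":0},{"fingers":0.6,"x":0,"y":0,"z":0,"twist":0}]'
python3 st.py
python3 -m creep '[{"fingers":0.6,"x":-0.3,"y":0,"z":0,"twist":0},{"fingers":0.6,"x":-1,"y":0,"z":0,"twist":0},{"fingers":0.6,"x":-2,"y":0,"z":0,"twist":0},{"fingers":0.6,"x":-3,"y":0,"z":0,"twist":0},{"fingers":0.6,"x":-3,"y":-1,"z":0,"twist":0},{"fingers":0.6,"x":-3,"y":-2,"z":0,"twist":0},{"fingers":0.6,"x":-3,"y":-3,"z":0,"twist":0},{"fingers":0.6,"x":-3,"y":-4,"z":0,"twist":0},{"fingers":0.6,"x":-3,"y":-4.5,"z":0,"twist":0},{"fingers":0.6,"x":-3,"y":-4.5,"z":0,"twist":0}]'
python3 st.py
python3 - <<'E'
from h import *
np.set_printoptions(precision=4,suppress=True)
d=snap("scene","s8");crop(d,170,120,260,190,"pics/s8.png",8)
t=snap("top","t8");crop(t,270,130,370,220,"pics/t8.png",6.5)
c=np.array([.5115,-.1663]);a=np.radians(4.4);ex=np.array([np.cos(a),np.sin(a)]);ey=np.array([-np.sin(a),np.cos(a)])
def B(A): return np.stack([(A[:,:2]-c)@ex,(A[:,:2]-c)@ey,A[:,2]],1)
for i in(d,t):
  q=B(cloud(i).reshape(-1,3));k=(abs(q[:,0]-.004)<.03)&(q[:,1]<-.028)&(q[:,1]>-.052)&(q[:,2]>.09)&(q[:,2]<.14);b=q[k]
  print(len(b),"eye z",np.sort(b[:,2])[-5:],"x",b[:,0].min(),b[:,0].max(),"y",b[:,1].min(),b[:,1].max())
  k=(q[:,1]>.04)&(q[:,1]<.075)&(abs(q[:,0])<.02)&(q[:,2]>.06)&(q[:,2]<.096);print(" head ymax",np.sort(q[k,1])[-4:])
  k=(abs(q[:,0]-.004)<.03)&(q[:,1]<-.030)&(q[:,1]>-.05)&(q[:,2]>.03)&(q[:,2]<.066);b=q[k];print("below",b[np.argsort(b[:,2])][:25:3])
E
```

```text
time: 15.05
position: [0.5197, -0.2052, 0.1018]
tool_rot: [-0.058, 1.571, 0.058]
ft_force: [-0.3, -0.6, -0.0]
grip_width: 0.581
t 15.05 pos [ 0.5197 -0.2052  0.1018] br xy 0.005203859329360071 -0.03942258542253444 F br -0.3905707457370491 -0.5440057062082743 -0.020735606828783316 yaw 4.256249261469481 T [-0.0066 -0.0906  0.0264] g 0.5807861427069673
time: 15.88
position: [0.5311, -0.3919, 0.2218]
tool_rot: [-0.053, 1.571, 0.05]
ft_force: [-1.6, 0.2, 0.0]
grip_width: 0.605
t 15.8833 pos [ 0.5311 -0.3919  0.2218] br xy 0.0021816525425827345 -0.22648482238338932 F br -1.534901089097316 0.29509810720625135 0.02601427547086238 yaw 3.7635314257836363 T [ 0.0208 -0.0389 -0.0307] g 0.6050397023799987
112 eye z [0.1285 0.1285 0.1287 0.129  0.1293] x -0.008557117627717152 0.018989849727952576 y -0.04798565160455324 -0.031965696305004176
 head ymax [0.0575 0.0576 0.0579 0.0584]
below [[ 0.0006 -0.0396  0.0467]
 [-0.     -0.0392  0.0533]
 [-0.0008 -0.0392  0.0563]
 [-0.0037 -0.0374  0.0583]
 [ 0.0108 -0.0393  0.0605]
 [ 0.0035 -0.0364  0.0633]
 [ 0.0014 -0.0405  0.0644]]
88 eye z [0.1281 0.1282 0.1284 0.1285 0.1294] x -0.009790822052717387 0.016407947525783197 y -0.04656634024680963 -0.03196641335779346
 head ymax [0.0578 0.058  0.0581 0.0581]
below [[ 0.0134 -0.0364  0.0543]]
```

View pics/s8.png

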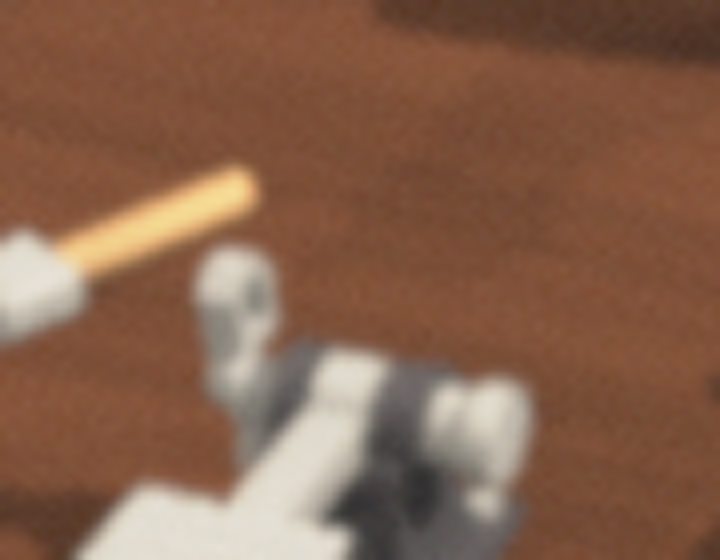

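View pics/t8.png

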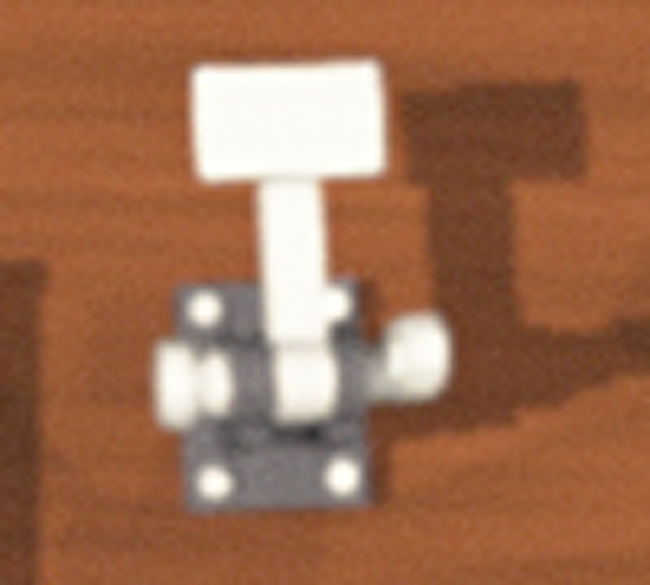

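The clip is seated. The eye top reads 0.1285–0.129 m (expected 0.129), the eye spans x = -9 to +18 mm (expected -8 to +18), and the head face is unchanged at 0.058. The gripper is clear, so I'm handing in.

```bash
python3 -m creep '[{"fingers":0.6,"x":0,"y":0,"z":0,"twist":0},{"fingers":0.6,"x":0,"y":0,"z":0,"twist":0},{"fingers":0.6,"x":0,"y":0,"z":0,"twist":0}]'
python3 -c "
from bench import workorder,telemetry
print(telemetry.get_state()['ft_force']);print(workorder.close_job())"
```

```text
time: 16.23
position: [0.534, -0.383, 0.2228]
tool_rot: [-0.061, 1.569, 0.06]
ft_force: [-0.5, 0.5, -0.8]
grip_width: 0.598
[-0.47425099  0.50694102 -0.78981476]
the job is handed in; nothing more can be done
None
```

The pin is fully home and the clip is on it, released with the gripper clear. I handed the job in at about 16 s of the 54 s allowed.

- **Pin:** I pushed it in by its head with closed fingers until it hit a firm stop. It held at 21 N without moving, against about 4 N while sliding. The head face ended at bracket y of about 58 mm and read the same after the clip went on.
- **Clip:** I lifted it from the stand and lowered its leg into the cross hole with no contact force on entry. The downward force peaked at about 8 N among my readings, below the 10–20 N given for the snap. I read it only every few millimetres, so the true peak may have been higher. It then dropped away as the arm passed over the shank, and the clip came to a firm seat, which I pressed to about 18 N.
- **Final checks:** The eye top is at 128–129 mm, against 129 mm expected when fully on, and the eye spans the expected x range to within 2 mm.
- **What disagreed:** The gripper ended about 3 mm lower than I expected at seating, probably because the clip slipped slightly in the grip. The cameras' readings of the eye height still agree with a full seat.
- **Not confirmed:** I could not see the arm hugging the shank directly. I judged the snap from the force drop and the seat height. I did not specifically re-check the loose items after the moves, but I felt no contact with any of them.

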